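Turn the lacquered coaster over with the spatula

TASK

The square coaster's face is still tacky, so never touch it with the gripper: pick up the spatula, feel its blade down onto the low part of the board, slide it gently under the coaster so that the coaster backs up against the step, and lever it over the step with the blade so that it lands flat, cork side up, on the raised part. Press only lightly on coaster and board. Then lay the spatula down flat on the bench, clear of the board, let go, and leave the other things where they are.

Things in the scene. Friction and masses are not known exactly. Their poses are not given: they have to be found in the camera images.
- turning_board: Fixed two-level wooden board on the bench, 270 x 120 mm. Origin on the bench at mid width, exactly below the step's face; +x points from the lower bed to the raised ledge. Bed: x -150 to 0 mm, 10 mm high. Ledge, cork on top: x 0 to 120 mm, 19 mm high. The step at x = 0 is an upright face 9 mm high across the board
- step_foot (a point): The middle of the foot of the step: board x = 0, y = 0, z = 10 mm (bed height); axes as the board's
- coaster: Loose square wooden coaster 80 x 80 x 12 mm, 70 to 120 g, slippery; starts on the bed, cork side down, 5 to 25 mm short of the step. Origin: centre of its cork underside; z out of the plain face. Its underside is bevelled all round, 2.2 mm high at the rim, 6 mm wide: a blade right down on the bed runs under it; one over about 1 mm off the bed just pushes the rim
- spatula: Loose offset spatula, 155 g, standing on the bench on the board's -y side. Steel bolster (x -32 to 10 mm, 40 mm wide, 7 mm high, flat underside z = 0), wooden handle rising backwards (-x) from it at 45 degrees, 86 mm long, 16 mm wide (along y), 18 mm deep. Origin: on the underside at the blade's pin; +x to the blade's front edge, z up. The pose is the handle's: it does not tell the blade's angle
- spatula_grip (a point): The middle of the spatula's handle: 38 mm behind the spatula's origin and 45 mm above the blade's underside; grip across y (16 mm wide)
- beeswax: Bystander: block of beeswax, 36 x 58 x 20 mm, beside the ledge; origin under its centre
- rivet_dish: Bystander: round metal dish of rivets, 71 mm across, 16 mm high, beside the bed; origin under its centre
- masking_roll: Bystander: roll of tape lying flat, 94 mm across, 25 mm high; origin under its centre
- spatula_blade_pin (a point): Where the blade turns: the spatula's origin. Flat stiff steel blade 70 mm long from here, 60 mm wide, 2 mm thick, 1.2 mm at the front edge. On its stiff pin it stands tipped up by 0 to 0.1 rad, different each time, so the front edge is 0 to 7 mm above the plane of the bolster's underside: find the bed by touch. The pin gives way under about 17 N at the front edge. Axes: the spatula's
Mind the look-alikes: they are no part of the job. What is shaped like the spatula but blue is not meant.

How it is judged:
By the outcome, as a careful person would: the job done as asked, in the order asked, and still so for the second after the job is handed in, with the robot touching nothing.
It also fails if it takes over 70 s, if anything falls off the work surface, if the arm or the gripper's body presses on something with over 40 N, if the wrist force passes 120 N, or if a joint passes its speed limit or range.

ROBOT

A 6-joint arm with a two-finger parallel gripper is mounted at the origin on a cart in front of the work surface, level with it; the furniture and walls round the work are solid. World frame = base frame: x ahead of the robot, y to its left, z up, the work surface at z = 0. Lengths are in m, angles in rad, forces in N, time in s.
With the tool pointing down it reaches from about 0.3 to 0.775 m from the base axis. Payload 14.6 kg.
Tool frame: the origin (TCP) lies at the very end of the fingers, on their centre line; the grasp point (between the pads) lies 19 mm behind it; y points along the fingers, x is the direction in which the jaws open and shut, and the axes are right-handed (so a half turn about y gives the same grasp; the last joint's range is limited). The gripper opens to 94 mm and grips with 3 to 60 N. Pads are 16 mm wide; open, the fingers measure 119 mm over their backs; the gripper's body (75 mm by 177 mm) begins 78 mm behind the grasp point.
Start: joints at [-1.228, 0.3, 1.521, -0, 1.321, -0.067], TCP at [0.219, -0.504, 0.205] pointing down, gripper open.
Joint ranges: [-3.03, 3.03], [-0.79, 2.21], [0.23, 2.52], [-1.04, 4.18], [0, 3.07], [-2.55, 2.55]. Speed limits (rad/s): [2.22, 2.22, 2.57, 3.14, 3.14, 3.14].

INTERFACE

Orientations are given as [roll, pitch, yaw] about the fixed x, y, z axes, in that order (R = Rz(yaw) Ry(pitch) Rx(roll)).
In Python, from station import get_obs, cams, hand_in gives the robot as it stands. The module is installed in compiled form; this text tells all that it offers.
- The arm moves only by the tool step_arm, never from a script. Its argument "plan" is a list of rows, each an object with "grip": the closure, from -1 (fully open) to 1 (shut), so that 0 is half open; "slide": the shift along the tool's x, y, z in m, a list of three; "spin": the turn about the tool's y in degrees. A call has 1 to 20 rows; each row shifts and turns the commanded pose from where the row before left it, along the tool's axes as they then stand; what a row does not reach is not made up. A row lasts 1/12 s, in which the tool goes at most 41.7 mm and 7.16 degrees, less where a joint would pass 70% of its speed; a pose out of reach is approached as far as the arm can. A call is refused whole if a number of a shift passes 0.0417 or a number of a turn 7.16, either way. A call with a gripper value outside its range is refused whole. The fingers move at their own pace and stop on an object; "force" is the grip in N (left out, the last holds). Time passes only in rows, so rows that do not move let the fingers close. It gives the time, the measured TCP pose, the force and the opening at its end, in the units of the state.
- get_obs(): the state, without advancing time (a new reading comes with each control period).
- cams.camera(name): name is "scene" or "top" or "wrist"; returns the picture (384x512x3 uint8, blue, green, red); there is no depth.
- cams.calibration(name): a dict with "K" (3x3 intrinsics, pixels), "k1" (the pictures are not rectified: a ray, as slopes to the right and down, at radius r is drawn at 1 + k1 r^2 times it, then the intrinsics apply), "T" (4x4, takes a point from camera to world coordinates). Camera axes: x right, y up, looking along -z (the intrinsics and any distortion apply to the point x, -y, -z); pixel columns grow to the right and rows downward; lengths in m; the calibration is good to about 2 mm. A picture is of the moment at which its call begins: read the wrist's pose just before it. calibration takes no time and is no camera call; for the wrist camera it gives the pose at the moment of the call.
- hand_in(): hands the job in, once; it reports no verdict.
The state is a dict: "time_s": time; "qpos": joint angles; "joint_vel": joint speeds; "tau": joint torques, N m; "ee_pos": TCP position; "eef_rot": TCP orientation; "force": force on the tool from outside, world axes, zero at the start; "moment": the same for the moment, N m; "grip_width": finger opening in m.
Only numpy, scipy, OpenCV 4.12 (cv2) and the standard library are available. Lean on these libraries where they do the work, as an engineer would, in place of code of your own. Each camera call takes 0.05 s, during which the arm holds its last target.

## Working session

There is one attempt and no reset: what is moved stays moved. The work goes in short steps, Python scripts to look and compute and a tool call to move; the robot and the scene stay as the last step left them, time stands still between calls to the robot, and variables do not carry over. Pictures are saved under pics/ and viewed, and the job is handed in when it is done.

Besides the shell and the picture viewer there is one more tool, called after "Call:" as name(argument=value, ...), one argument or row to a line, values as JSON. step_arm: Moves the arm, as the interface text tells. Its arguments: {"type":"object","properties":{"plan":{"type":"array","items":{"type":"object","properties":{"grip":{"type":"number"},"slide":{"type":"array","items":{"type":"number"}},"spin":{"type":"number"}}}},"force":{"type":"number"}},"required":["plan"]}

```bash
ls; mkdir -p pics; python3 - <<'E'
from station import get_obs, cams
import cv2
o=get_obs()
for k,v in o.items(): print(k,v)
for n in ["scene","top","wrist"]:
    c=cams.calibration(n); print(n,c)
    cv2.imwrite(f"pics/{n}0.png",cams.camera(n))
E
```

```text
pics
time_s 0.0
qpos [-1.22760280e+00  3.00461693e-01  1.52156251e+00 -5.31911935e-06
  1.32069714e+00 -6.65919483e-02]
joint_vel [-0.00204093 -0.00070294 -0.00202537 -0.00103563  0.00069395  0.00188185]
tau [ 1.40397956e-04 -5.31810915e+01 -3.52736056e+01  7.07768463e-02
  2.42942985e-02 -9.88931151e-05]
ee_pos [ 0.21904117 -0.50422321  0.20489934]
eef_rot [-1.57072636e+00  1.12653482e-03 -1.16100949e+00]
force [0.44758842 0.03795468 0.5019745 ]
moment [ 0.02537749 -0.00338778 -0.027768  ]
grip_width 0.09405948198492671
scene {'K': array([[438.29108621,   0.        , 247.42288581],
       [  0.        , 438.29108621, 189.66984205],
       [  0.        ,   0.        ,   1.        ]]), 'k1': -0.036932933925123694, 'T': array([[ 5.50036573e-01,  6.01392830e-01, -5.79470820e-01,
        -1.62528998e-01],
       [-8.35140560e-01,  3.96183086e-01, -3.81548435e-01,
        -9.45196963e-01],
       [ 1.16044846e-04,  6.93805179e-01,  7.20162732e-01,
         9.50288560e-01],
       [ 0.00000000e+00,  0.00000000e+00,  0.00000000e+00,
         1.00000000e+00]])}
top {'K': array([[421.70365672
[... 352 characters left out ...]
66567e-04,  1.89850007e-01,  9.81812841e-01,
         1.22711002e+00],
       [ 0.00000000e+00,  0.00000000e+00,  0.00000000e+00,
         1.00000000e+00]])}
wrist {'K': array([[309.36512672,   0.        , 255.50960058],
       [  0.        , 309.36512672, 192.04578861],
       [  0.        ,   0.        ,   1.        ]]), 'k1': -0.059862066016895234, 'T': array([[ 3.98143864e-01,  8.88362004e-01,  2.28679718e-01,
         2.86365403e-01],
       [-9.17322781e-01,  3.85741322e-01,  9.86029845e-02,
        -4.76165638e-01],
       [-6.16071752e-04, -2.49031288e-01,  9.68495244e-01,
         3.83024512e-01],
       [ 0.00000000e+00,  0.00000000e+00,  0.00000000e+00,
         1.00000000e+00]])}
```

View pics/scene0.png

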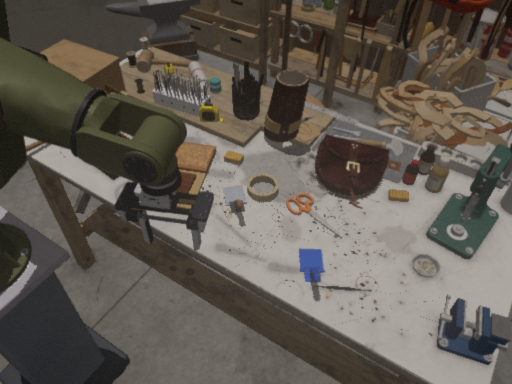

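View pics/top0.png

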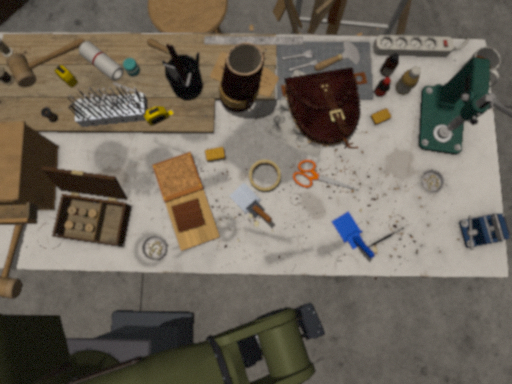

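View pics/wrist0.png

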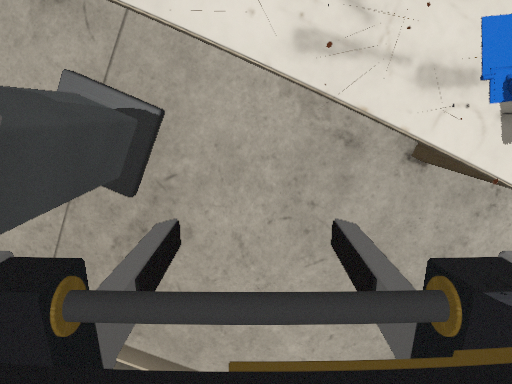

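The top view shows the board with the cork ledge at about (178,177) and the bed at about (195,225). The dark coaster is at (188,215). The real spatula is at (255,203), and the blue decoy at (352,235). I'll measure these coarsely first.

```bash
cat > h.py <<'E'
import numpy as np, cv2
from station import get_obs, cams
def ray(cal,uv):
    K,k1,T=cal["K"],cal["k1"],np.asarray(cal["T"])
    uv=np.atleast_2d(np.asarray(uv,float))
    p=cv2.undistortPoints(uv.reshape(-1,1,2),K,np.array([k1,0,0,0,0.])).reshape(-1,2)
    d=np.c_[p[:,0],-p[:,1],-np.ones(len(p))]@T[:3,:3].T
    return T[:3,3],d
def onz(cal,uv,z):
    c,d=ray(cal,uv); return c+d*((z-c[2])/d[:,2])[:,None]
def proj(cal,P):
    T=np.asarray(cal["T"]);P=np.atleast_2d(P); q=(P-T[:3,3])@T[:3,:3]
    s=np.c_[q[:,0],-q[:,1]]/(-q[:,2:]); r2=(s**2).sum(1,keepdims=True); s=s*(1+cal["k1"]*r2)
    return s@np.diag([cal["K"][0,0],cal["K"][1,1]])+[cal["K"][0,2],cal["K"][1,2]]
E
python3 - <<'E'
from h import *
im=cv2.imread("pics/top0.png")
c=im[140:260,140:290]; cv2.imwrite("pics/topc.png",cv2.resize(c,None,fx=5,fy=5,interpolation=cv2.INTER_CUBIC))
E
```

```text
(no output)
```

View pics/topc.png

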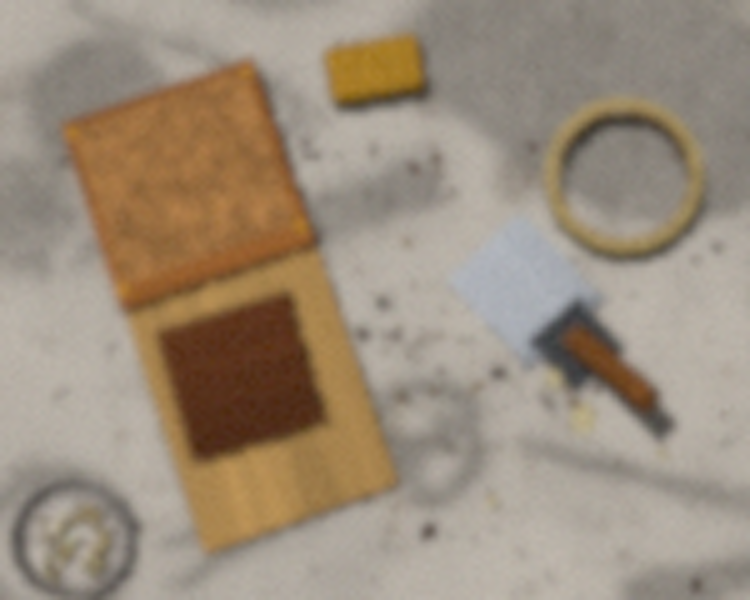

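```bash
python3 - <<'E'
from h import *
cal=cams.calibration("top")
f=lambda p,z:onz(cal,np.array(p)/5+140,z)
names={"ledge FL,FR,stepR,stepL":([(65,125),(250,62),(315,245),(125,305)],.019),
"bed nearR,nearL":([(398,487),(210,552)],.010),
"coaster":([(162,332),(290,295),(325,420),(198,460)],.022),
"blade FL? fr,fl,":([(520,215),(452,278),(530,362)],.004),
"bolster":([(580,300),(535,345),(578,385)],.007),
"handle":([(575,335)],.01),"handle top":([(668,425)],.07),
"wax":([(375,70)],.02),"roll":([(625,178)],.025),"dish":([(77,542)],.016)}
for n,(p,z) in names.items(): print(n,f(p,z).round(4).tolist())
E
```

```text
ledge FL,FR,stepR,stepL [[0.6507, -0.1473, 0.019], [0.691, -0.2553, 0.019], [0.5806, -0.2986, 0.019], [0.5432, -0.1893, 0.019]]
bed nearR,nearL [[0.441, -0.351, 0.01], [0.4019, -0.2443, 0.01]]
coaster [[0.5272, -0.2123, 0.022], [0.5502, -0.2857, 0.022], [0.4777, -0.3089, 0.022], [0.4534, -0.237, 0.022]]
blade FL? fr,fl, [[0.6038, -0.4176, 0.004], [0.5651, -0.3783, 0.004], [0.5159, -0.4254, 0.004]]
bolster [[0.5527, -0.454, 0.007], [0.5255, -0.4282, 0.007], [0.5024, -0.4537, 0.007]]
handle [[0.5314, -0.4515, 0.01]]
handle top [[0.4726, -0.5039, 0.07]]
wax [[0.687, -0.33, 0.02]]
roll [[0.6224, -0.4792, 0.025]]
dish [[0.4058, -0.1688, 0.016]]
```

Call:
step_arm(
  plan=[
    {"spin": -6.8, "grip": -1},
    {"spin": -6.8},
    {"spin": -6.9},
    {"slide": [0.018, 0, 0.023]},
    {"slide": [0.018, 0, 0.023]},
    {"slide": [0.018, 0, 0.023]},
    {"slide": [0.018, 0, 0.023]},
    {"slide": [0.018, 0, 0.023]},
    {"slide": [0.018, 0, 0.023]},
    {"slide": [0.018, 0, 0.023]},
    {"slide": [0.018, 0, 0.023]},
    {"slide": [0.018, 0, 0.023]},
    {"slide": [0.015, 0, 0.022]},
    {},
  ],
)

```text
schema error: expected keys grip, slide, spin
```

```bash
python3 - <<'E'
from h import *
import pickle
o=get_obs(); cal=cams.calibration("wrist"); im=cams.camera("wrist")
print(o["time_s"],o["ee_pos"],o["eef_rot"],o["qpos"][5],o["force"])
cv2.imwrite("pics/w1.png",im); pickle.dump(cal,open("w1.pkl","wb"))
cv2.imwrite("pics/w1b.png",cv2.resize(im,(800,600),interpolation=cv2.INTER_CUBIC))
E
```

```text
0.15 [ 0.2190813  -0.50427393  0.20499712] [-1.57074638e+00  8.91616357e-04 -1.16095200e+00] -0.066608406242728 [ 0.98201265 -0.34497688 -0.09002909]
```

View pics/w1b.png

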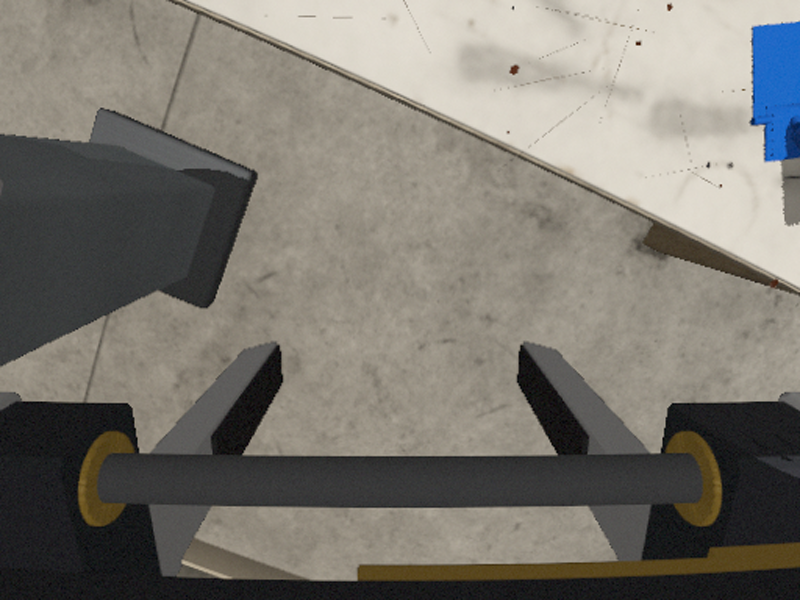

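The call was refused because every row needs all three keys. Nothing moved, so I'll resend it.

Call:
step_arm(
  plan=[
    {"spin": -6.8, "grip": -1, "slide": [0, 0, 0]},
    {"spin": -6.8, "grip": -1, "slide": [0, 0, 0]},
    {"spin": -6.9, "grip": -1, "slide": [0, 0, 0]},
    {"slide": [0.018, 0, 0.023], "grip": -1, "spin": 0},
    {"slide": [0.018, 0, 0.023], "grip": -1, "spin": 0},
    {"slide": [0.018, 0, 0.023], "grip": -1, "spin": 0},
    {"slide": [0.018, 0, 0.023], "grip": -1, "spin": 0},
    {"slide": [0.018, 0, 0.023], "grip": -1, "spin": 0},
    {"slide": [0.018, 0, 0.023], "grip": -1, "spin": 0},
    {"slide": [0.018, 0, 0.023], "grip": -1, "spin": 0},
    {"slide": [0.018, 0, 0.023], "grip": -1, "spin": 0},
    {"slide": [0.018, 0, 0.023], "grip": -1, "spin": 0},
    {"slide": [0.015, 0, 0.022], "grip": -1, "spin": 0},
    {"slide": [0, 0, 0], "grip": -1, "spin": 0},
  ],
)

```text
time_s: 1.37
ee_pos: [0.5105, -0.4709, 0.2042]
eef_rot: [-1.57, 0.001, -0.8]
force: [0.9, 0.1, -0.3]
grip_width: 0.0939
```

```bash
cat > snap.py <<'E'
from h import *
import pickle,sys
n=sys.argv[1]; cam=sys.argv[2] if len(sys.argv)>2 else "wrist"
o=get_obs(); cal=cams.calibration(cam); im=cams.camera(cam)
print(round(o["time_s"],2),"pos",o["ee_pos"].round(4),"rot",np.round(o["eef_rot"],4),"q6",round(o["qpos"][5],3),"F",np.round(o["force"],2),"M",np.round(o["moment"],3),"w",round(o["grip_width"],4))
cv2.imwrite(f"pics/{n}.png",im); pickle.dump(cal,open(f"{n}.pkl","wb"))
cv2.imwrite(f"pics/{n}b.png",cv2.resize(im,(800,600),interpolation=cv2.INTER_CUBIC))
E
python3 snap.py w2
```

```text
1.37 pos [ 0.5105 -0.4709  0.2042] rot [-1.5701e+00  1.1000e-03 -7.9990e-01] q6 0.002 F [ 0.9   0.11 -0.29] M [-0.031 -0.059  0.016] w 0.0939
```

View pics/w2b.png

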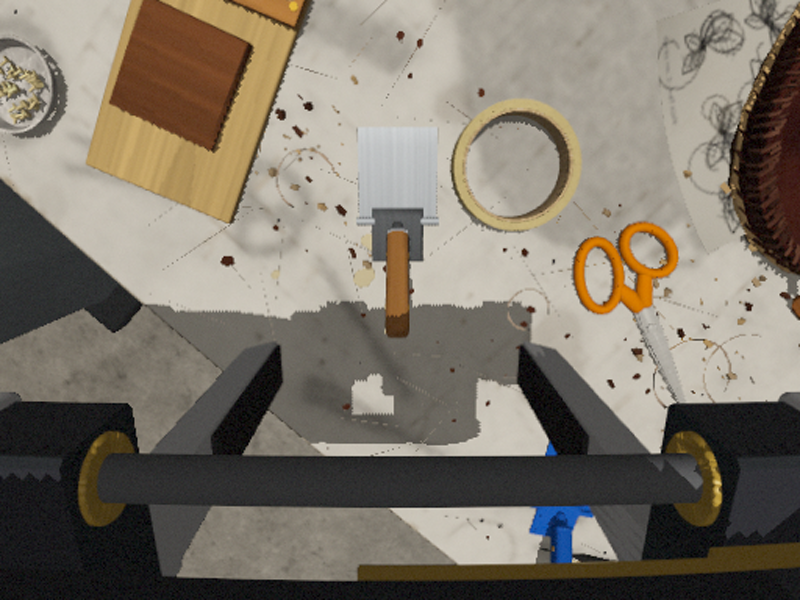

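```bash
python3 - <<'E'
from h import *
import pickle
cal=pickle.load(open("w2.pkl","rb"))
f=lambda p,z:onz(cal,np.array(p)/1.5625,z)
fr=f([(357,127),(437,127)],.005); print("front",fr.round(4).tolist())
e=f([(372,208),(422,208),(372,262),(422,262)],.007); print("bolster",e.round(4).tolist())
h=f([(388,230),(406,230)],.02);print("handle low",h.round(4).tolist())
for z in (.06,.065,.07): 
  t=f([(386,333),(409,333)],z);print("handle top",z,t.round(4).tolist())
b=f([(86,165),(230,222)],.01);print("bed near",b.round(4).tolist())
c=f([(110,103),(215,151),(252,43),(147,-4)],.022);print("coaster",c.round(4).tolist())
s=f([(297,27),(223,1)],.019);print("step",s.round(4).tolist())
E
```

```text
front [[0.5672, -0.3735, 0.005], [0.6086, -0.4162, 0.005]]
bolster [[0.5318, -0.4226, 0.007], [0.5585, -0.4501, 0.007], [0.5014, -0.4514, 0.007], [0.5287, -0.4796, 0.007]]
handle low [[0.5294, -0.4423, 0.02], [0.5388, -0.4519, 0.02]]
handle top 0.06 [[0.4803, -0.4888, 0.06], [0.4916, -0.5003, 0.06]]
handle top 0.065 [[0.4816, -0.4877, 0.065], [0.4927, -0.4991, 0.065]]
handle top 0.07 [[0.4829, -0.4867, 0.07], [0.4938, -0.4979, 0.07]]
bed near [[0.4042, -0.2415, 0.01], [0.4484, -0.351, 0.01]]
coaster [[0.4569, -0.2346, 0.022], [0.4839, -0.3125, 0.022], [0.5576, -0.2847, 0.022], [0.531, -0.2104, 0.022]]
step [[0.5869, -0.2996, 0.019], [0.5644, -0.2507, 0.019]]
```

The spatula lies along the tool axis and the TCP is already above its grip point. I'll descend and close lightly.

Call:
step_arm(
  plan=[
    {"spin": 0, "grip": -0.4, "slide": [-0.001, 0.02, 0.001]},
    {"spin": 0, "grip": -0.4, "slide": [0, 0.025, 0]},
    {"spin": 0, "grip": -0.4, "slide": [0, 0.025, 0]},
    {"spin": 0, "grip": -0.4, "slide": [0, 0.025, 0]},
    {"spin": 0, "grip": -0.4, "slide": [0, 0.025, 0]},
    {"spin": 0, "grip": -0.4, "slide": [0, 0.025, 0]},
    {"spin": 0, "grip": -0.4, "slide": [0, 0.02, 0]},
    {"spin": 0, "grip": -0.4, "slide": [0, 0.013, 0]},
    {"spin": 0, "grip": 1, "slide": [0, 0, 0]},
    {"spin": 0, "grip": 1, "slide": [0, 0, 0]},
    {"spin": 0, "grip": 1, "slide": [0, 0, 0]},
    {"spin": 0, "grip": 1, "slide": [0, 0, 0]},
    {"spin": 0, "grip": 1, "slide": [0, 0, 0]},
    {"spin": 0, "grip": 1, "slide": [0, 0, 0]},
  ],
  force=5,
)

```text
time_s: 2.58
ee_pos: [0.5071, -0.4716, 0.0284]
eef_rot: [-1.571, -0.001, -0.803]
force: [-0.3, -1.0, -0.4]
grip_width: 0.0292
```

```bash
python3 snap.py w3
```

```text
2.58 pos [ 0.5071 -0.4716  0.0284] rot [-1.5708e+00 -1.2000e-03 -8.0310e-01] q6 0.001 F [-0.33 -1.04 -0.44] M [ 0.016 -0.04  -0.028] w 0.0292
```

View pics/w3b.png

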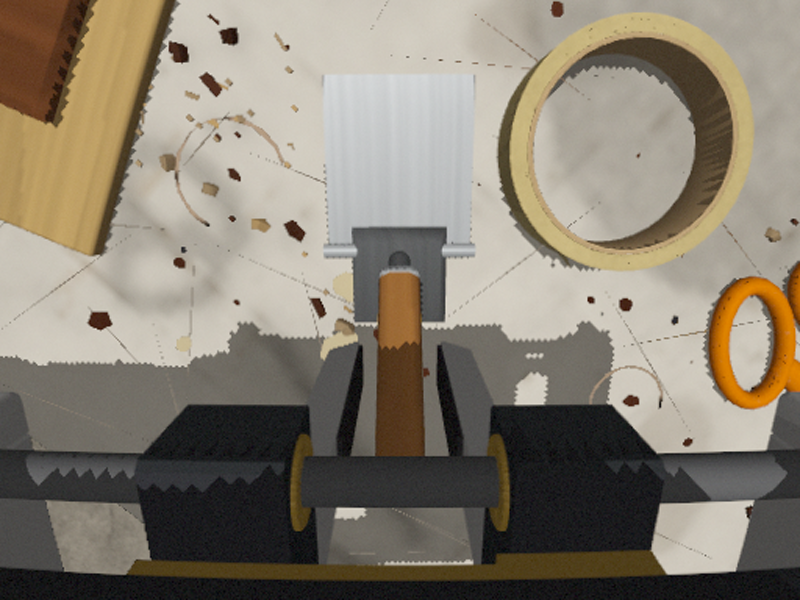

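The handle is centred between the pads, and the fingers are still closing. I'll shift 3 mm forward and finish the light grip.

Call:
step_arm(
  plan=[
    {"spin": 0, "grip": 1, "slide": [0, 0.001, 0.003]},
    {"spin": 0, "grip": 1, "slide": [0, 0, 0]},
    {"spin": 0, "grip": 1, "slide": [0, 0, 0]},
    {"spin": 0, "grip": 1, "slide": [0, 0, 0]},
    {"spin": 0, "grip": 1, "slide": [0, 0, 0]},
  ],
  force=5,
)

```text
time_s: 3.05
ee_pos: [0.5092, -0.4692, 0.0265]
eef_rot: [-1.571, -0.0, -0.803]
force: [1.7, 0.4, 1.4]
grip_width: 0.0159
```

```bash
python3 snap.py w4; python3 - <<'E'
from h import *
import pickle
for n,pts in (("w3",[(323,75),(474,75),(358,228),(446,228),(355,321),(446,321)]),):
  cal=pickle.load(open(n+".pkl","rb"))
  print(onz(cal,np.array(pts[:2])/1.5625,.005).round(4).tolist(),onz(cal,np.array(pts[2:])/1.5625,.007).round(4).tolist())
E
```

```text
3.05 pos [ 0.5092 -0.4692  0.0265] rot [-1.5706e+00 -1.0000e-04 -8.0310e-01] q6 0.005 F [1.69 0.35 1.38] M [ 0.168 -0.232  0.009] w 0.0159
[[0.5674, -0.3739, 0.005], [0.6082, -0.4162, 0.005]] [[0.5335, -0.4243, 0.007], [0.5586, -0.4503, 0.007], [0.5033, -0.4505, 0.007], [0.5305, -0.4787, 0.007]]
```

View pics/w4b.png

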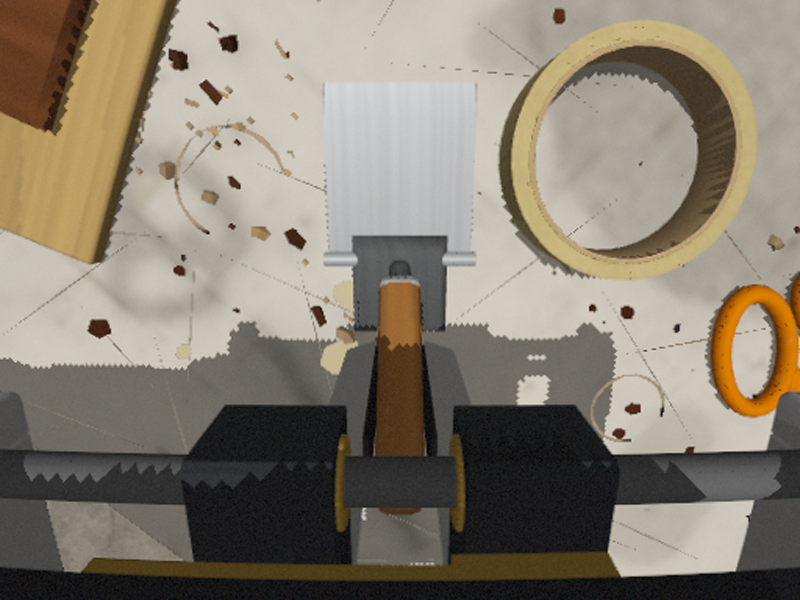

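Call:
step_arm(
  plan=[
    {"spin": 0, "grip": 1, "slide": [0, -0.004, 0]},
    {"spin": 0, "grip": 1, "slide": [0, -0.004, 0]},
    {"spin": 0, "grip": 1, "slide": [0, -0.004, 0]},
    {"spin": 0, "grip": 1, "slide": [0, -0.004, 0]},
    {"spin": 0, "grip": 1, "slide": [0, -0.004, 0]},
    {"spin": 0, "grip": 1, "slide": [0, 0, 0]},
    {"spin": 0, "grip": 1, "slide": [0, 0, 0]},
  ],
  force=3,
)

```text
time_s: 3.68
ee_pos: [0.5091, -0.4694, 0.0468]
eef_rot: [-1.571, -0.0, -0.803]
force: [-1.0, 0.5, -0.5]
grip_width: 0.0157
```

```bash
python3 snap.py w5; python3 snap.py s5 scene
```

```text
3.68 pos [ 0.5091 -0.4694  0.0468] rot [-1.5708e+00 -4.0000e-04 -8.0320e-01] q6 0.005 F [-0.97  0.48 -0.54] M [-0.05   0.03   0.011] w 0.0157
3.73 pos [ 0.509  -0.4693  0.0464] rot [-1.5708  0.     -0.8032] q6 0.005 F [-0.11  0.51 -0.95] M [-0.053 -0.051  0.025] w 0.016
```

View pics/w5b.png

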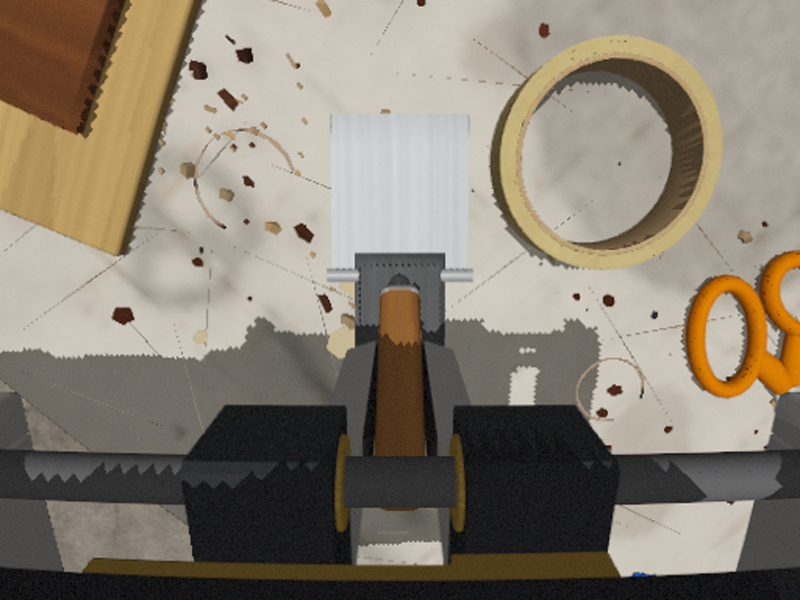

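View pics/s5b.png

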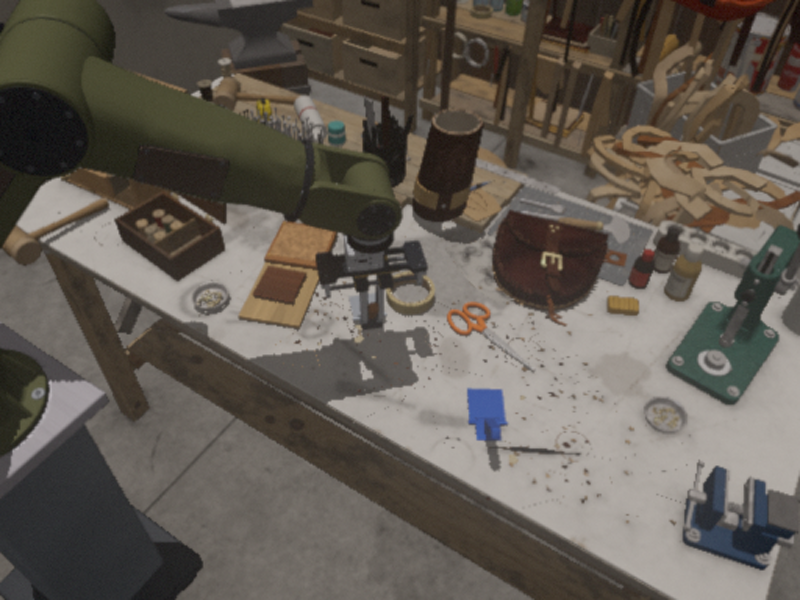

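```bash
python3 - <<'E'
from h import *
for n,y0 in (("w4",45),("w5",65)):
    im=cv2.imread(f"pics/{n}.png"); c=im[y0:y0+125,195:320]
    cv2.imwrite(f"pics/{n}c.png",cv2.resize(c,None,fx=4.8,fy=4.8,interpolation=cv2.INTER_NEAREST))
a=cv2.imread("pics/w4c.png");b=cv2.imread("pics/w5c.png"); cv2.imwrite("pics/w45.png",cv2.resize(np.hstack([a,b]),(800,400)))
E
```

```text
(no output)
```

View pics/w45.png

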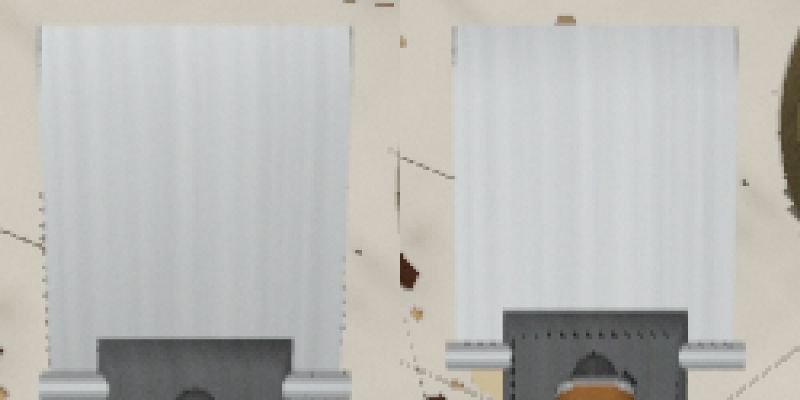

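```bash
python3 - <<'E'
from h import *
import pickle
from scipy.optimize import least_squares
o=dict(w4=(195,45),w5=(195,65))
px={"w4":dict(fl=(41,24),fr=(350,24),bl=(97,338),br=(292,338)),
    "w5":dict(fl=(453-400,25),fr=(737-400,25),bl=(503-400,309),br=(688-400,309))}
cal={n:pickle.load(open(n+".pkl","rb")) for n in o}
tcp={"w4":np.array([.5092,-.4692,.0265]),"w5":np.array([.5091,-.4694,.0466])}
yaw=-.8031; X=np.array([-np.sin(yaw),np.cos(yaw),0]); Y=np.array([-np.cos(yaw),-np.sin(yaw),0]); Z=np.array([0,0,1.])
def pts(t):
    f=np.array([.07*np.cos(t),.07*np.sin(t)+.0016])  # x,z top of edge
    return {"fl":(f[0],.03,f[1]),"fr":(f[0],-.03,f[1]),"bl":(.010,.02,.007),"br":(.010,-.02,.007)}
def res(v,full=False):
    ox,oy,p,t,dz5,s=v; out=[]
    for n in o:
        g=tcp["w4"]+[0,0,.019]; g=np.array([g[0],g[1],.045])+X*ox+Y*oy  # grip point in w4, spatula flat on bench
        lift=0 if n=="w4" else tcp["w5"]-tcp["w4"]
        pp=0 if n=="w4" else p
        for k,(x,y,z) in pts(t).items():
            a,b=x+.038,z-.045
            P=g+lift+X*(a*np.cos(pp)+b*np.sin(pp))+Z*(b*np.cos(pp)-a*np.sin(pp))+Y*y
            if n=="w5": P=P+Z*dz5
            q=proj(cal[n],P+s*0)[0]; m=np.array(px[n][k])/3.2+o[n]
            out+=list(q-m)
    return np.array(out+[dz5/.002, 0])
r=least_squares(res,[0,0,.15,.05,0,0]); print(r.x.round(4)); print(r.fun.round(2)); J=r.jac[:,:4]; print("sd",np.sqrt(np.diag(np.linalg.inv(J.T@J))).round(4))
p,t=r.x[2:4]
g=tcp["w5"][2]+.0185
a,b=.038+.07*np.cos(t),.07*np.sin(t)-.045
print("tip z w5",g+b*np.cos(p)-a*np.sin(p))
E
```

```text
[ 0.0009 -0.0015  0.1866  0.0047  0.0004  0.    ]
[-0.69 -0.01  0.49 -0.03 -0.62  0.25  1.07  0.23  0.22  0.24 -0.26  0.21
 -1.07 -0.39  0.84 -0.42  0.19  0.  ]
sd [0.0003 0.0002 0.008  0.023 ]
tip z w5 0.001164982786581864
```

The nose stayed on the bench while the handle rose, so the spatula is now pitched about 0.19 rad nose-down. That keeps the bolster clear of the bed. I'll grip firmly, lift, turn to the board's yaw and hover behind the bed.

Call:
step_arm(
  plan=[
    {"spin": 0, "grip": 1, "slide": [0, 0, 0]},
    {"spin": 0, "grip": 1, "slide": [0, 0, 0]},
    {"spin": 0, "grip": 1, "slide": [0, -0.01, 0]},
    {"spin": 0, "grip": 1, "slide": [0, -0.02, 0]},
    {"spin": 0, "grip": 1, "slide": [0, -0.02, 0]},
    {"spin": 0, "grip": 1, "slide": [0, -0.02, 0]},
    {"spin": 5.5, "grip": 1, "slide": [0, 0, 0]},
    {"spin": 5.5, "grip": 1, "slide": [0, 0, 0]},
    {"spin": 5.5, "grip": 1, "slide": [0, 0, 0]},
    {"spin": 5.5, "grip": 1, "slide": [0, 0, 0]},
    {"spin": 0, "grip": 1, "slide": [-0.024, 0, -0.01]},
    {"spin": 0, "grip": 1, "slide": [-0.024, 0, -0.01]},
    {"spin": 0, "grip": 1, "slide": [-0.024, 0, -0.01]},
    {"spin": 0, "grip": 1, "slide": [-0.024, 0, -0.01]},
    {"spin": 0, "grip": 1, "slide": [-0.024, 0, -0.01]},
    {"spin": 0, "grip": 1, "slide": [-0.024, 0, -0.01]},
    {"spin": 0, "grip": 1, "slide": [-0.024, 0, -0.01]},
    {"spin": 0, "grip": 1, "slide": [-0.023, 0, -0.01]},
    {"spin": 0, "grip": 1, "slide": [0, 0, 0]},
    {"spin": 0, "grip": 1, "slide": [0, 0, 0]},
  ],
  force=45,
)

```text
time_s: 5.45
ee_pos: [0.3633, -0.322, 0.1176]
eef_rot: [-1.57, -0.002, -1.187]
force: [0.2, -0.9, -1.9]
grip_width: 0.0158
```

```bash
python3 snap.py w6
```

```text
5.45 pos [ 0.3633 -0.322   0.1176] rot [-1.5702e+00 -1.5000e-03 -1.1871e+00] q6 0.386 F [ 0.19 -0.91 -1.86] M [-0.078 -0.01  -0.049] w 0.0158
```

View pics/w6b.png

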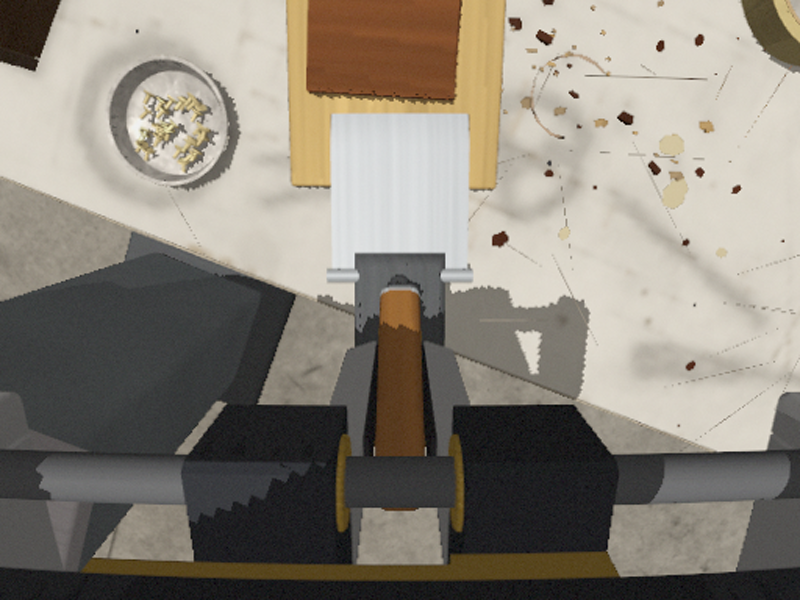

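```bash
python3 - <<'E'
from h import *
import pickle
cal=pickle.load(open("w6.pkl","rb"))
f=lambda p,z:onz(cal,np.array(p)/1.5625,z)[:,:2]
B=f([(291,187),(496,190),(287,2),(506,2)],.01); C=f([(306,93),(456,100),(308,2),(461,2)],.022)
ang=lambda a,b:np.degrees(np.arctan2(*(b-a)[::-1]))
print(B.round(4).tolist(),"edge angs L,R",ang(B[0],B[2]),ang(B[1],B[3]),"near",ang(B[1],B[0])-90)
print("coaster",C.round(4).tolist(),ang(C[0],C[2]),ang(C[1],C[3]),ang(C[1],C[0])-90, np.linalg.norm(C[0]-C[1]))
for a in (21.5,22,22.5):
    u=np.array([np.cos(np.radians(a)),np.sin(np.radians(a))]); v=np.array([-u[1],u[0]])
    foot=(B[0]+B[1])/2+.15*u
    print(a,"foot",foot.round(4),"coaster corners board frame",[( (c-foot)@u*1e3,(c-foot)@v*1e3) for c in C[:2]])
    t=np.array([.3633,-.322]); print("tcp",(t-foot)@u,(t-foot)@v)
fr=onz(cal,np.array([(331,114),(469,114)])/1.5625,.1176-.0458)[:,:2]; print("tip",((fr.mean(0)-foot)@u,(fr.mean(0)-foot)@v))
E
```

```text
[[0.4025, -0.2398], [0.4453, -0.3506], [0.4946, -0.205], [0.5388, -0.3146]] edge angs L,R 20.735227621449486 21.09557266528113 near 21.120295847430086
coaster [[0.4532, -0.2333], [0.4797, -0.3089], [0.4959, -0.2189], [0.5253, -0.2922]] 18.657126264976704 20.12799481163193 19.329814256928216 0.0801068878662427
21.5 foot [ 0.5635 -0.2403] coaster corners board frame [(np.float64(-100.05125245661172), np.float64(46.85616204821927)), (np.float64(-103.08472650925127), np.float64(-33.19326967235414))]
tcp -0.21622617337469136 -0.002685921505954106
22 foot [ 0.563 -0.239] coaster corners board frame [(np.float64(-99.64426239043523), np.float64(46.418498390607056)), (np.float64(-103.3761751452122), np.float64(-33.60141357388787))]
tcp -0.21624709047430507 -0.002107894181417616
22.5 foot [ 0.5625 -0.2378] coaster corners board frame [(np.float64(-99.241107108638), np.float64(45.977299784625934)), (np.float64(-103.67117436594742), np.float64(-34.0069985976847))]
tcp -0.21626296260149325 -0.0015297063325780957
tip (np.float64(-0.11650964735179223), np.float64(-0.0038146252698936026))
```

The nose-down pitch held and the blade is lined up with the board. Board yaw is about 21.1°, the coaster is 7 mm left of centre, and its near rim is at about x = -101 mm. I'll align, then lower and feel for the bed.

Call:
step_arm(
  plan=[
    {"spin": 0.9, "grip": 1, "slide": [-0.01, 0.01, 0]},
    {"spin": 0, "grip": 1, "slide": [0, 0.015, 0]},
    {"spin": 0, "grip": 1, "slide": [0, 0.015, 0]},
    {"spin": 0, "grip": 1, "slide": [0, 0.01, 0]},
    {"spin": 0, "grip": 1, "slide": [0, 0.005, 0]},
    {"spin": 0, "grip": 1, "slide": [0, 0, 0]},
    {"spin": 0, "grip": 1, "slide": [0, 0, 0]},
    {"spin": 0, "grip": 1, "slide": [0, 0, 0]},
  ],
  force=45,
)

```text
time_s: 6.17
ee_pos: [0.36, -0.3133, 0.0621]
eef_rot: [-1.57, -0.001, -1.203]
force: [-1.4, -0.3, -1.5]
grip_width: 0.0159
```

```bash
python3 snap.py w7
```

```text
6.17 pos [ 0.36   -0.3133  0.0621] rot [-1.5703e+00 -1.0000e-03 -1.2029e+00] q6 0.41 F [-1.37 -0.34 -1.5 ] M [-0.057  0.044 -0.065] w 0.0159
```

View pics/w7b.png

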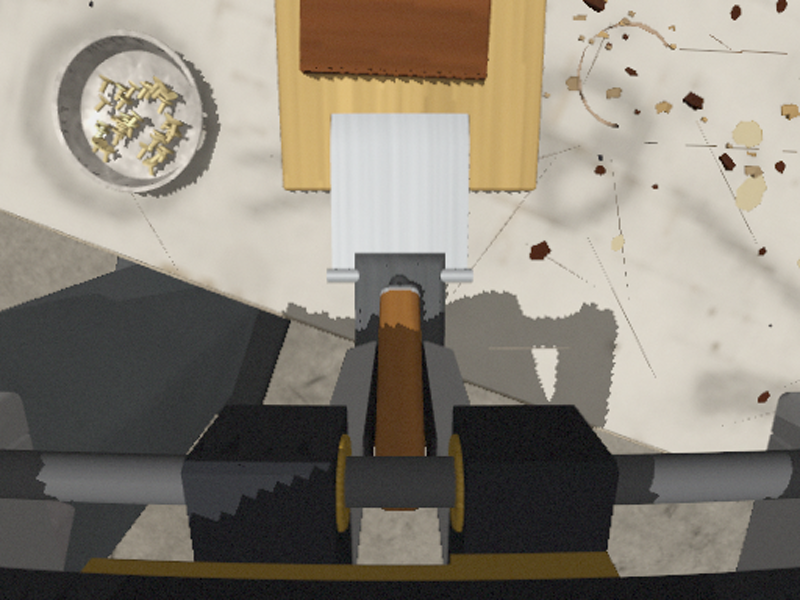

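Call:
step_arm(
  plan=[
    {"spin": 0, "grip": 1, "slide": [0, 0.002, 0]},
    {"spin": 0, "grip": 1, "slide": [0, 0.002, 0]},
    {"spin": 0, "grip": 1, "slide": [0, 0, 0]},
  ],
)

```text
time_s: 6.47
ee_pos: [0.3595, -0.3128, 0.0573]
eef_rot: [-1.571, 0.0, -1.203]
force: [0.1, 0.9, -1.7]
grip_width: 0.0158
```

```bash
cat > st.py <<'E'
from h import *
o=get_obs();p=np.array(o["ee_pos"]);a=np.radians(21.1);u=np.array([np.cos(a),np.sin(a)]);v=np.array([-u[1],u[0]]);foot=np.array([.5639,-.2413])
d=p[:2]-foot;F=o["force"];M=o["moment"]
print("t",round(o["time_s"],2),"board x,y mm",(d@u*1e3).round(1),(d@v*1e3).round(1),"z",(p[2]*1e3).round(2),"| est tip x",round((d@u+.098)*1e3,1),"z",round(p[2]*1e3-45.8,2),"| F u,v,z",(F[:2]@u).round(2),(F[:2]@v).round(2),F[2].round(2),"Mpitch",(M[:2]@v).round(3),"w",o["grip_width"].round(4))
E
python3 st.py
```

```text
Traceback (most recent call last):
  File "st.py", line 4, in <module>
    print("t",round(o["time_s"],2),"board x,y mm",(d@u*1e3).round(1),(d@v*1e3).round(1),"z",(p[2]*1e3).round(2),"| est tip x",round((d@u+.098)*1e3,1),"z",round(p[2]*1e3-45.8,2),"| F u,v,z",(F[:2]@u).round(2),(F[:2]@v).round(2),F[2].round(2),"Mpitch",(M[:2]@v).round(3),"w",o["grip_width"].round(4))
                                                                                                                                                                                                                                                                                 ^^^^^^^^^^^^^^^^^^^^^
AttributeError: 'float' object has no attribute 'round'
```

```bash
sed -i 's/o\["grip_width"\].round(4)/round(o["grip_width"],4)/' st.py; python3 st.py
```

```text
t 6.47 board x,y mm -216.4 6.9 z 57.25 | est tip x -118.4 z 11.45 | F u,v,z 0.4 0.82 -1.73 Mpitch 0.095 w 0.0158
```

Call:
step_arm(
  plan=[
    {"spin": 0, "grip": 1, "slide": [0, 0.001, 0]},
    {"spin": 0, "grip": 1, "slide": [0, 0, 0]},
  ],
)

```text
time_s: 6.63
ee_pos: [0.3595, -0.3128, 0.0563]
eef_rot: [-1.571, 0.0, -1.203]
force: [0.3, -0.1, -0.9]
grip_width: 0.0161
```

```bash
python3 st.py
```

```text
t 6.63 board x,y mm -216.4 6.8 z 56.33 | est tip x -118.4 z 10.53 | F u,v,z 0.26 -0.26 -0.93 Mpitch 0.009 w 0.0161
```

Call:
step_arm(
  plan=[
    {"spin": 0, "grip": 1, "slide": [0, 0.001, 0]},
    {"spin": 0, "grip": 1, "slide": [0, 0, 0]},
  ],
)

```text
time_s: 6.8
ee_pos: [0.3596, -0.3128, 0.0553]
eef_rot: [-1.571, 0.0, -1.203]
force: [-0.3, -0.1, -1.5]
grip_width: 0.0157
```

```bash
python3 st.py
```

```text
t 6.8 board x,y mm -216.4 6.8 z 55.32 | est tip x -118.4 z 9.52 | F u,v,z -0.26 0.01 -1.46 Mpitch 0.051 w 0.0157
```

Call:
step_arm(
  plan=[
    {"spin": 0, "grip": 1, "slide": [0, 0.001, 0]},
    {"spin": 0, "grip": 1, "slide": [0, 0, 0]},
  ],
)

```text
time_s: 6.97
ee_pos: [0.3595, -0.3128, 0.0543]
eef_rot: [-1.571, 0.0, -1.203]
force: [-0.5, 0.1, -2.2]
grip_width: 0.0157
```

```bash
python3 st.py
```

```text
t 6.97 board x,y mm -216.4 6.8 z 54.32 | est tip x -118.4 z 8.52 | F u,v,z -0.4 0.31 -2.16 Mpitch 0.032 w 0.0157
```

Call:
step_arm(
  plan=[
    {"spin": 0, "grip": 1, "slide": [0, 0.0007, 0]},
    {"spin": 0, "grip": 1, "slide": [0, 0, 0]},
  ],
)

```text
time_s: 7.13
ee_pos: [0.3596, -0.3128, 0.0536]
eef_rot: [-1.571, 0.0, -1.203]
force: [0.4, -0.1, -1.8]
grip_width: 0.0154
```

```bash
python3 st.py
```

```text
t 7.13 board x,y mm -216.4 6.8 z 53.64 | est tip x -118.4 z 7.84 | F u,v,z 0.32 -0.23 -1.81 Mpitch 0.042 w 0.0154
```

Call:
step_arm(
  plan=[
    {"spin": 0, "grip": 1, "slide": [0, 0.0007, 0]},
    {"spin": 0, "grip": 1, "slide": [0, 0, 0]},
  ],
)

```text
time_s: 7.3
ee_pos: [0.3596, -0.3128, 0.0529]
eef_rot: [-1.571, 0.0, -1.203]
force: [0.2, 0.2, -1.4]
grip_width: 0.0158
```

```bash
python3 st.py
```

```text
t 7.3 board x,y mm -216.4 6.8 z 52.95 | est tip x -118.4 z 7.15 | F u,v,z 0.3 0.1 -1.42 Mpitch 0.105 w 0.0158
```

Call:
step_arm(
  plan=[
    {"spin": 0, "grip": 1, "slide": [0, 0.0007, 0]},
    {"spin": 0, "grip": 1, "slide": [0, 0, 0]},
  ],
)

```text
time_s: 7.47
ee_pos: [0.3595, -0.3128, 0.0522]
eef_rot: [-1.571, 0.0, -1.203]
force: [0.7, 0.1, -1.7]
grip_width: 0.0156
```

```bash
python3 st.py
```

```text
t 7.47 board x,y mm -216.4 6.8 z 52.23 | est tip x -118.4 z 6.43 | F u,v,z 0.68 -0.13 -1.73 Mpitch 0.027 w 0.0156
```

Call:
step_arm(
  plan=[
    {"spin": 0, "grip": 1, "slide": [0, 0.0007, 0]},
    {"spin": 0, "grip": 1, "slide": [0, 0, 0]},
  ],
)

```text
time_s: 7.63
ee_pos: [0.3596, -0.313, 0.0517]
eef_rot: [-1.571, -0.0, -1.203]
force: [-1.4, -0.2, 1.1]
grip_width: 0.016
```

```bash
python3 snap.py w8;python3 st.py
```

```text
7.63 pos [ 0.3596 -0.313   0.0517] rot [-1.5707e+00 -2.0000e-04 -1.2030e+00] q6 0.41 F [-1.35 -0.16  1.08] M [0.087 0.026 0.109] w 0.016
t 7.68 board x,y mm -216.3 6.7 z 51.75 | est tip x -118.3 z 5.95 | F u,v,z -0.55 0.73 0.06 Mpitch 0.021 w 0.0161
```

View pics/w8b.png

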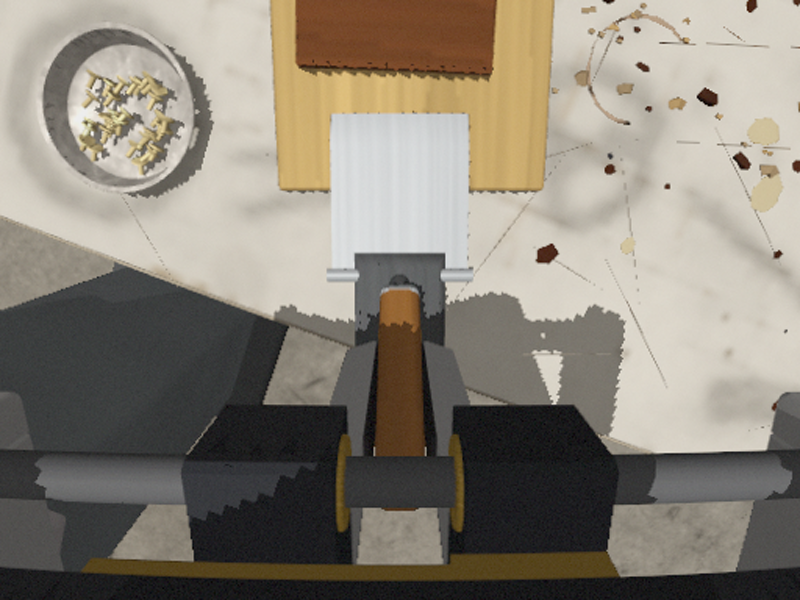

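```bash
for i in 1 2 3; do python3 snap.py w8_$i;python3 st.py; done
```

```text
7.68 pos [ 0.3597 -0.313   0.0517] rot [-1.5707e+00 -2.0000e-04 -1.2029e+00] q6 0.41 F [-0.77  0.48  0.06] M [0.043 0.039 0.052] w 0.0161
t 7.73 board x,y mm -216.4 6.7 z 51.75 | est tip x -118.4 z 5.95 | F u,v,z -0.97 -0.04 0.44 Mpitch 0.018 w 0.0159
7.73 pos [ 0.3596 -0.3129  0.0517] rot [-1.5707e+00 -2.0000e-04 -1.2029e+00] q6 0.41 F [-0.89 -0.38  0.44] M [ 0.025  0.029 -0.005] w 0.0159
t 7.78 board x,y mm -216.4 6.7 z 51.75 | est tip x -118.4 z 5.95 | F u,v,z -0.73 -0.88 -0.0 Mpitch -0.02 w 0.0157
7.78 pos [ 0.3596 -0.3129  0.0517] rot [-1.5707e+00 -2.0000e-04 -1.2029e+00] q6 0.41 F [-0.36 -1.08 -0.  ] M [0.066 0.004 0.014] w 0.0157
t 7.83 board x,y mm -216.4 6.7 z 51.72 | est tip x -118.4 z 5.92 | F u,v,z -1.25 0.02 0.38 Mpitch 0.077 w 0.0156
```

There is a light contact at TCP z of about 51.8 mm, roughly 2 N. I'll slide forward slowly towards the rim and look.

Call:
step_arm(
  plan=[
    {"spin": 0, "grip": 1, "slide": [0, 0, 0.003]},
    {"spin": 0, "grip": 1, "slide": [0, 0, 0.003]},
    {"spin": 0, "grip": 1, "slide": [0, 0, 0.003]},
    {"spin": 0, "grip": 1, "slide": [0, 0, 0.003]},
    {"spin": 0, "grip": 1, "slide": [0, 0, 0]},
  ],
)

```text
time_s: 8.25
ee_pos: [0.3714, -0.3083, 0.0517]
eef_rot: [-1.571, -0.0, -1.202]
force: [0.3, -0.2, 0.6]
grip_width: 0.0158
```

```bash
python3 st.py; python3 snap.py w9; python3 st.py; python3 -c "
import cv2
im=cv2.imread('pics/w9.png')[0:170,150:380]
cv2.imwrite('pics/w9c.png',cv2.resize(im,None,fx=3.4,fy=3.4,interpolation=cv2.INTER_CUBIC))"
```

```text
t 8.25 board x,y mm -203.7 6.8 z 51.66 | est tip x -105.7 z 5.86 | F u,v,z 0.17 -0.28 0.59 Mpitch -0.351 w 0.0158
8.25 pos [ 0.3714 -0.3083  0.0517] rot [-1.5705e+00 -1.0000e-04 -1.2025e+00] q6 0.433 F [ 0.26 -0.21  0.59] M [ 0.105 -0.336  0.023] w 0.0158
t 8.3 board x,y mm -203.9 6.8 z 51.63 | est tip x -105.9 z 5.83 | F u,v,z 0.07 -0.2 -0.49 Mpitch -0.424 w 0.0161
```

View pics/w9c.png

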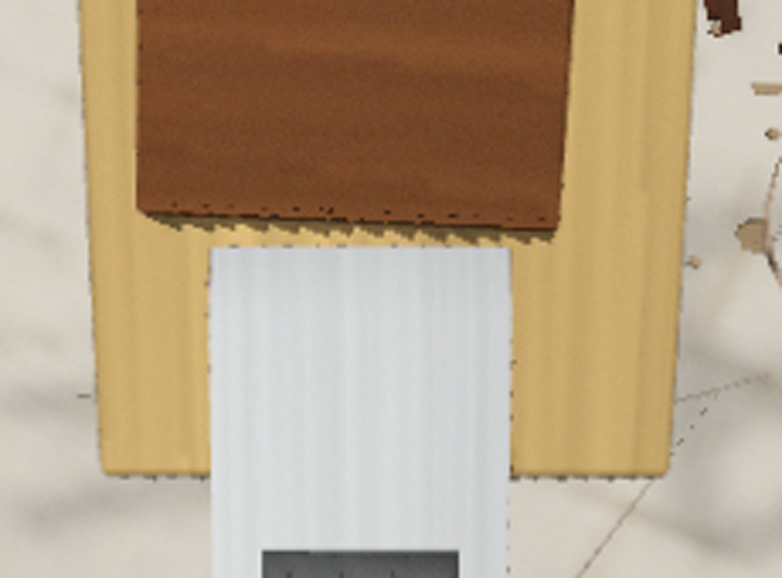

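Call:
step_arm(
  plan=[
    {"spin": 0, "grip": 1, "slide": [0, 0, 0.003]},
    {"spin": 0, "grip": 1, "slide": [0, 0, 0.003]},
    {"spin": 0, "grip": 1, "slide": [0, 0, 0.003]},
    {"spin": 0, "grip": 1, "slide": [0, 0, 0.003]},
    {"spin": 0, "grip": 1, "slide": [0, 0, 0.002]},
    {"spin": 0, "grip": 1, "slide": [0, 0, 0]},
  ],
)

```text
time_s: 8.8
ee_pos: [0.3843, -0.3033, 0.0516]
eef_rot: [-1.571, -0.0, -1.203]
force: [1.0, 0.4, 1.5]
grip_width: 0.0157
```

```bash
python3 st.py; python3 snap.py w10; python3 st.py; python3 -c "
import cv2
im=cv2.imread('pics/w10.png')[0:170,150:380]
cv2.imwrite('pics/w10c.png',cv2.resize(im,None,fx=3.4,fy=3.4,interpolation=cv2.INTER_CUBIC))"
```

```text
t 8.8 board x,y mm -189.9 6.8 z 51.64 | est tip x -91.9 z 5.84 | F u,v,z 1.13 0.02 1.52 Mpitch -0.386 w 0.0157
8.8 pos [ 0.3843 -0.3033  0.0516] rot [-1.5705e+00 -1.0000e-04 -1.2026e+00] q6 0.459 F [1.04 0.43 1.52] M [ 0.144 -0.358 -0.065] w 0.0157
t 8.85 board x,y mm -190.0 6.8 z 51.6 | est tip x -92.0 z 5.8 | F u,v,z 1.52 -0.05 -0.19 Mpitch -0.487 w 0.0156
```

View pics/w10c.png

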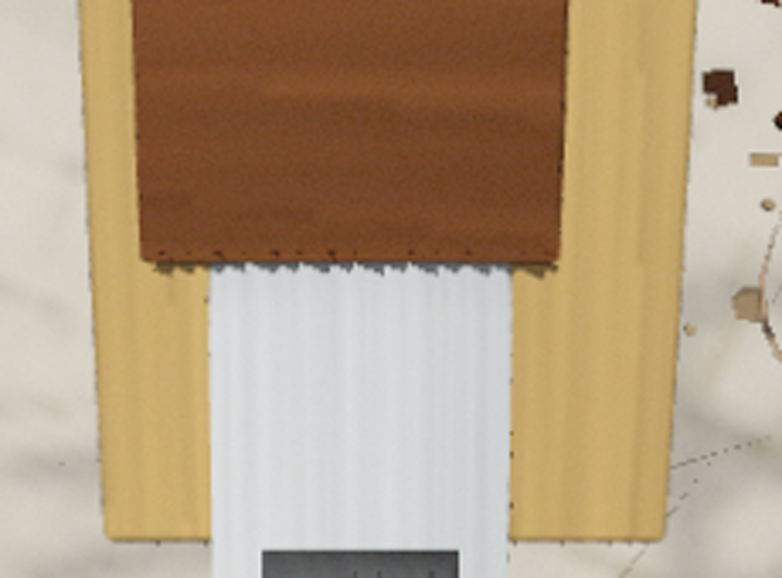

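The coaster's edge now overlaps the blade front by about 3–4 mm and has squared up to it, so the blade is running under the bevel. I'll continue gently towards the step.

Call:
step_arm(
  plan=[
    {"spin": 0, "grip": 1, "slide": [0, 0, 0.003]},
    {"spin": 0, "grip": 1, "slide": [0, 0, 0.003]},
    {"spin": 0, "grip": 1, "slide": [0, 0, 0.003]},
    {"spin": 0, "grip": 1, "slide": [0, 0, 0.003]},
    {"spin": 0, "grip": 1, "slide": [0, 0, 0]},
  ],
)

```text
time_s: 9.27
ee_pos: [0.3956, -0.299, 0.0517]
eef_rot: [-1.571, -0.0, -1.203]
force: [0.7, -0.7, -0.1]
grip_width: 0.0159
```

```bash
cat > sc.sh <<'E'
python3 st.py; python3 snap.py $1; python3 st.py; python3 -c "
import cv2
im=cv2.imread('pics/$1.png')[0:170,150:380]
cv2.imwrite('pics/$1c.png',cv2.resize(im,None,fx=3.4,fy=3.4,interpolation=cv2.INTER_CUBIC))"
E
bash sc.sh w11
```

```text
t 9.27 board x,y mm -177.8 6.8 z 51.66 | est tip x -79.8 z 5.86 | F u,v,z 0.43 -0.95 -0.12 Mpitch -0.297 w 0.0159
9.27 pos [ 0.3956 -0.299   0.0517] rot [-1.5705e+00 -1.0000e-04 -1.2027e+00] q6 0.481 F [ 0.74 -0.73 -0.12] M [ 0.134 -0.266 -0.042] w 0.0159
t 9.32 board x,y mm -177.9 6.8 z 51.59 | est tip x -79.9 z 5.79 | F u,v,z 1.4 1.03 1.48 Mpitch -0.453 w 0.0154
```

View pics/w11c.png

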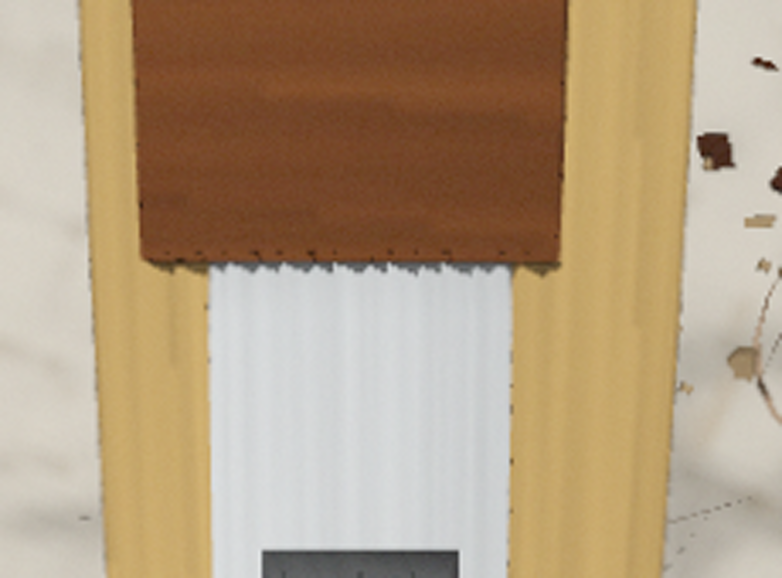

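Call:
step_arm(
  plan=[
    {"spin": 0, "grip": 1, "slide": [0, 0, 0.002]},
    {"spin": 0, "grip": 1, "slide": [0, 0, 0.002]},
    {"spin": 0, "grip": 1, "slide": [0, 0, 0.002]},
    {"spin": 0, "grip": 1, "slide": [0, 0, 0.002]},
    {"spin": 0, "grip": 1, "slide": [0, 0, 0]},
  ],
)

```text
time_s: 9.73
ee_pos: [0.4028, -0.2962, 0.0517]
eef_rot: [-1.571, -0.0, -1.203]
force: [-0.7, 0.3, 1.4]
grip_width: 0.0155
```

```bash
bash sc.sh w12
```

```text
t 9.73 board x,y mm -170.1 6.8 z 51.66 | est tip x -72.1 z 5.86 | F u,v,z -0.51 0.55 1.42 Mpitch -0.052 w 0.0155
9.73 pos [ 0.4028 -0.2962  0.0517] rot [-1.5707e+00 -1.0000e-04 -1.2028e+00] q6 0.495 F [-0.68  0.33  1.42] M [-0.034 -0.069 -0.061] w 0.0155
t 9.78 board x,y mm -170.1 6.8 z 51.6 | est tip x -72.1 z 5.8 | F u,v,z -0.43 0.21 1.73 Mpitch -0.252 w 0.0155
```

View pics/w12c.png

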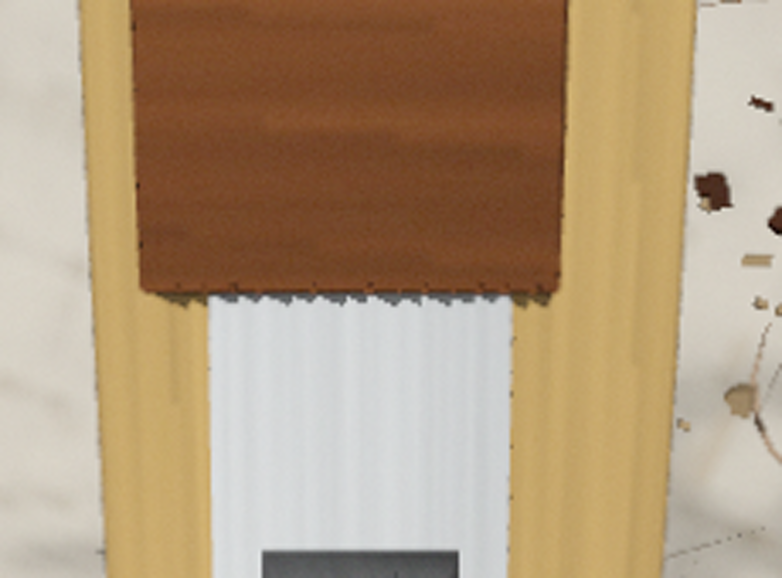

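The coaster is now backed against the step: the overlap has grown to about 10 mm. I'll go about 8 mm further under it.

Call:
step_arm(
  plan=[
    {"spin": 0, "grip": 1, "slide": [0, 0, 0.002]},
    {"spin": 0, "grip": 1, "slide": [0, 0, 0.002]},
    {"spin": 0, "grip": 1, "slide": [0, 0, 0.002]},
    {"spin": 0, "grip": 1, "slide": [0, 0, 0.002]},
    {"spin": 0, "grip": 1, "slide": [0, 0, 0]},
  ],
)

```text
time_s: 10.2
ee_pos: [0.4103, -0.2933, 0.0516]
eef_rot: [-1.571, -0.0, -1.203]
force: [-1.2, -0.7, 1.2]
grip_width: 0.0157
```

```bash
bash sc.sh w13; python3 snap.py s13 scene; python3 -c "
import cv2
im=cv2.imread('pics/s13.png')[120:230,130:290]
cv2.imwrite('pics/s13c.png',cv2.resize(im,None,fx=5,fy=5,interpolation=cv2.INTER_CUBIC))"
```

```text
t 10.2 board x,y mm -162.0 6.8 z 51.64 | est tip x -64.0 z 5.84 | F u,v,z -1.36 -0.23 1.22 Mpitch -0.042 w 0.0157
10.2 pos [ 0.4103 -0.2933  0.0516] rot [-1.5706e+00 -1.0000e-04 -1.2027e+00] q6 0.509 F [-1.19 -0.7   1.22] M [-0.041 -0.061 -0.009] w 0.0157
t 10.25 board x,y mm -162.0 6.8 z 51.6 | est tip x -64.0 z 5.8 | F u,v,z 0.55 0.02 1.21 Mpitch -0.29 w 0.0158
10.25 pos [ 0.4103 -0.2933  0.0516] rot [-1.5704 -0.     -1.2027] q6 0.509 F [0.51 0.22 1.21] M [ 0.066 -0.285 -0.027] w 0.0158
```

View pics/w13c.png

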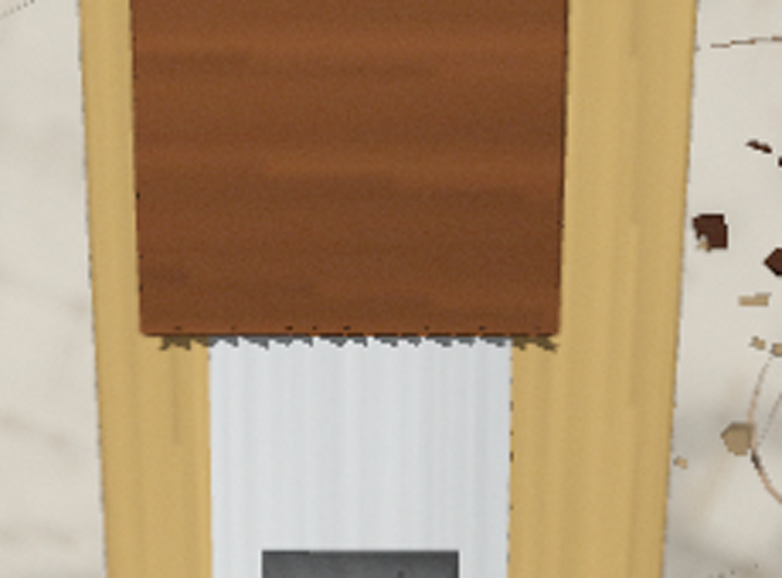

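View pics/s13c.png

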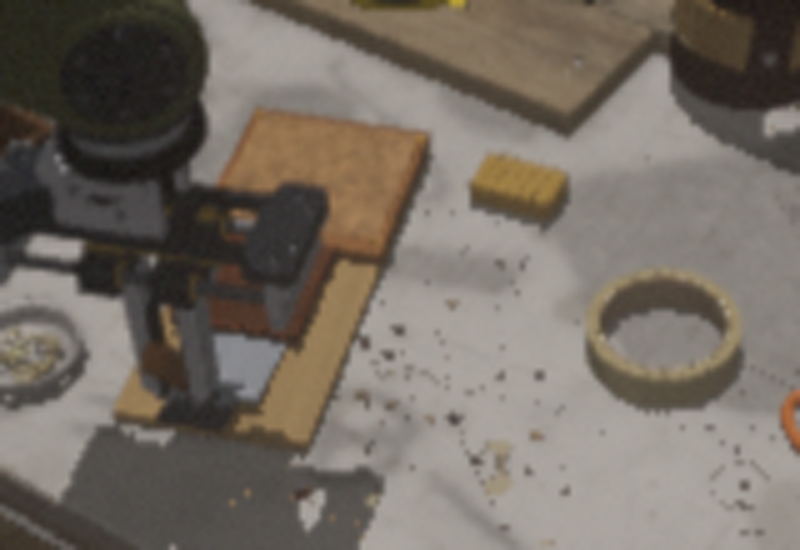

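The overlap is now about 18 mm. I'll start levering with the tip on an arc around the step foot, to about 30°, then check.

Call:
step_arm(
  plan=[
    {"spin": 0, "grip": 1, "slide": [0, -0.004, 0]},
    {"spin": 0, "grip": 1, "slide": [0, -0.004, 0]},
    {"spin": 0, "grip": 1, "slide": [0, -0.004, 0]},
    {"spin": 0, "grip": 1, "slide": [0, -0.004, 0]},
    {"spin": 0, "grip": 1, "slide": [0, -0.004, 0.0005]},
    {"spin": 0, "grip": 1, "slide": [0, -0.004, 0.001]},
    {"spin": 0, "grip": 1, "slide": [0, -0.004, 0.001]},
    {"spin": 0, "grip": 1, "slide": [0, -0.003, 0.001]},
    {"spin": 0, "grip": 1, "slide": [0, 0, 0]},
  ],
)

```text
time_s: 11.05
ee_pos: [0.4136, -0.2923, 0.0834]
eef_rot: [-1.57, -0.001, -1.203]
force: [-1.2, 0.4, -1.9]
grip_width: 0.0154
```

```bash
cat > sc2.sh <<'E'
python3 st.py; python3 snap.py w$1; python3 snap.py s$1 scene; python3 -c "
import cv2,numpy as np
a=cv2.imread('pics/w$1.png')[0:200,130:400]
b=cv2.imread('pics/s$1.png')[115:225,120:270]
a=cv2.resize(a,(400,296)); b=cv2.resize(b,(400,293)); b=cv2.copyMakeBorder(b,0,3,0,0,0)
cv2.imwrite('pics/c$1.png',np.hstack([a,b]))"
E
bash sc2.sh 14
```

```text
t 11.05 board x,y mm -158.6 6.5 z 83.36 | est tip x -60.6 z 37.56 | F u,v,z -1.03 0.8 -1.89 Mpitch 0.098 w 0.0154
11.05 pos [ 0.4136 -0.2923  0.0834] rot [-1.5703e+00 -8.0000e-04 -1.2027e+00] q6 0.515 F [-1.25  0.38 -1.89] M [-0.016  0.099  0.008] w 0.0154
11.1 pos [ 0.4134 -0.2922  0.0829] rot [-1.5706e+00 -4.0000e-04 -1.2027e+00] q6 0.515 F [-0.02  0.02 -2.03] M [-0.051  0.114  0.048] w 0.0158
```

View pics/c14.png

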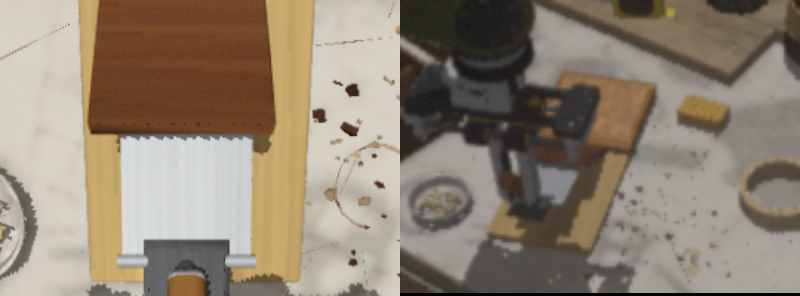

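The coaster is tilting up cleanly on the blade. I'll continue to about 60°.

Call:
step_arm(
  plan=[
    {"spin": 0, "grip": 1, "slide": [0, -0.0032, 0.0016]},
    {"spin": 0, "grip": 1, "slide": [0, -0.0032, 0.0016]},
    {"spin": 0, "grip": 1, "slide": [0, -0.0033, 0.0023]},
    {"spin": 0, "grip": 1, "slide": [0, -0.0033, 0.0023]},
    {"spin": 0, "grip": 1, "slide": [0, -0.0026, 0.0025]},
    {"spin": 0, "grip": 1, "slide": [0, -0.0026, 0.0025]},
    {"spin": 0, "grip": 1, "slide": [0, -0.0024, 0.0032]},
    {"spin": 0, "grip": 1, "slide": [0, -0.0024, 0.0032]},
    {"spin": 0, "grip": 1, "slide": [0, 0, 0]},
  ],
)

```text
time_s: 11.9
ee_pos: [0.4318, -0.2852, 0.1062]
eef_rot: [-1.57, -0.001, -1.203]
force: [0.1, -0.9, -1.6]
grip_width: 0.0155
```

```bash
bash sc2.sh 15
```

```text
t 11.9 board x,y mm -139.0 6.6 z 106.15 | est tip x -41.0 z 60.35 | F u,v,z -0.23 -0.89 -1.58 Mpitch 0.131 w 0.0155
11.9 pos [ 0.4318 -0.2852  0.1062] rot [-1.5703e+00 -6.0000e-04 -1.2025e+00] q6 0.548 F [ 0.1  -0.91 -1.58] M [ 0.013  0.146 -0.011] w 0.0155
11.95 pos [ 0.4315 -0.2852  0.1058] rot [-1.5706e+00 -3.0000e-04 -1.2025e+00] q6 0.548 F [-0.06 -0.17 -2.08] M [-0.028  0.101 -0.021] w 0.0158
```

View pics/c15.png

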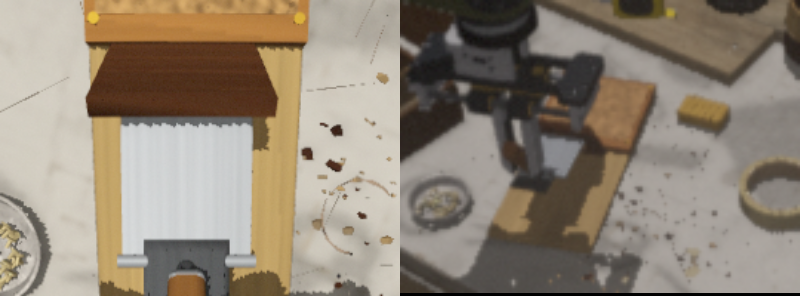

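Call:
step_arm(
  plan=[
    {"spin": 0, "grip": 1, "slide": [0, -0.0018, 0.0032]},
    {"spin": 0, "grip": 1, "slide": [0, -0.0018, 0.0032]},
    {"spin": 0, "grip": 1, "slide": [0, -0.0014, 0.0038]},
    {"spin": 0, "grip": 1, "slide": [0, -0.0012, 0.0038]},
    {"spin": 0, "grip": 1, "slide": [0, -0.0006, 0.0035]},
    {"spin": 0, "grip": 1, "slide": [0, -0.0004, 0.0035]},
    {"spin": 0, "grip": 1, "slide": [0, 0, 0]},
  ],
)

```text
time_s: 12.58
ee_pos: [0.4513, -0.2774, 0.1129]
eef_rot: [-1.571, -0.0, -1.202]
force: [0.5, -0.6, -1.5]
grip_width: 0.0158
```

```bash
bash sc2.sh 16
```

```text
t 12.58 board x,y mm -118.0 6.8 z 112.89 | est tip x -20.0 z 67.09 | F u,v,z 0.22 -0.7 -1.48 Mpitch -0.007 w 0.0158
12.58 pos [ 0.4513 -0.2774  0.1129] rot [-1.5706e+00 -1.0000e-04 -1.2024e+00] q6 0.582 F [ 0.46 -0.58 -1.48] M [ 0.037  0.006 -0.018] w 0.0158
12.63 pos [ 0.451  -0.2775  0.1128] rot [-1.5708e+00  1.0000e-04 -1.2024e+00] q6 0.582 F [-0.62 -0.11 -0.55] M [-0.007  0.013  0.052] w 0.0157
```

View pics/c16.png

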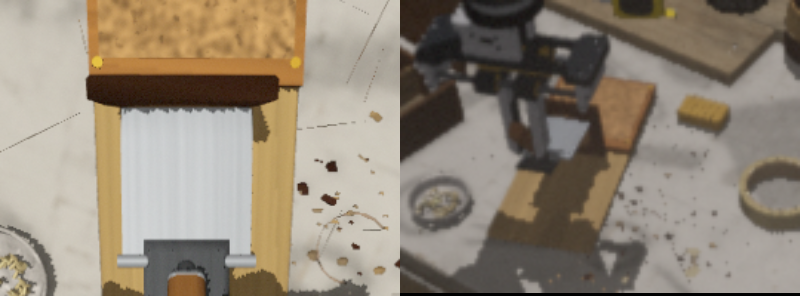

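Call:
step_arm(
  plan=[
    {"spin": 0, "grip": 1, "slide": [0, 0, 0.0025]},
    {"spin": 0, "grip": 1, "slide": [0, 0, 0.0025]},
    {"spin": 0, "grip": 1, "slide": [0, 0, 0.0025]},
    {"spin": 0, "grip": 1, "slide": [0, 0, 0.0025]},
    {"spin": 0, "grip": 1, "slide": [0, 0, 0.0025]},
    {"spin": 0, "grip": 1, "slide": [0, 0, 0.0025]},
    {"spin": 0, "grip": 1, "slide": [0, 0, 0.0025]},
    {"spin": 0, "grip": 1, "slide": [0, 0, 0.0025]},
    {"spin": 0, "grip": 1, "slide": [0, 0, 0.0025]},
  ],
)

```text
time_s: 13.43
ee_pos: [0.472, -0.2695, 0.1128]
eef_rot: [-1.571, 0.0, -1.203]
force: [-1.2, 0.5, -1.8]
grip_width: 0.0157
```

```bash
bash sc2.sh 17
```

```text
t 13.43 board x,y mm -95.9 6.8 z 112.83 | est tip x 2.1 z 67.03 | F u,v,z -0.92 0.86 -1.78 Mpitch 0.009 w 0.0157
13.43 pos [ 0.472  -0.2695  0.1128] rot [-1.5708  0.     -1.2029] q6 0.617 F [-1.17  0.47 -1.78] M [-0.031 -0.003  0.069] w 0.0157
13.48 pos [ 0.4723 -0.2694  0.1128] rot [-1.5707 -0.     -1.2027] q6 0.617 F [ 0.14  0.67 -1.2 ] M [0.053 0.053 0.001] w 0.0156
```

View pics/c17.png

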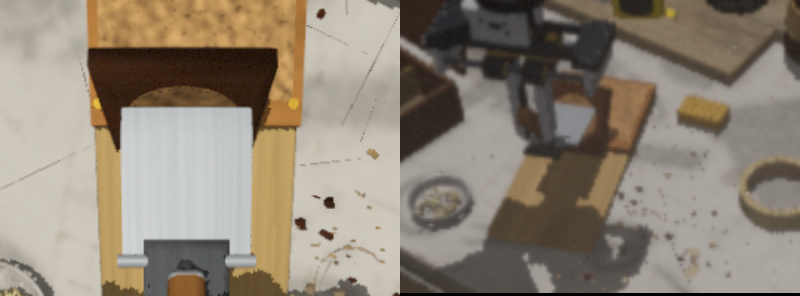

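The coaster is now past vertical, with its cork side facing the camera. I'll push a little further so it tips.

Call:
step_arm(
  plan=[
    {"spin": 0, "grip": 1, "slide": [0, 0, 0.0025]},
    {"spin": 0, "grip": 1, "slide": [0, 0, 0.0025]},
    {"spin": 0, "grip": 1, "slide": [0, 0, 0.0025]},
    {"spin": 0, "grip": 1, "slide": [0, 0, 0]},
    {"spin": 0, "grip": 1, "slide": [0, 0, 0]},
    {"spin": 0, "grip": 1, "slide": [0, 0, 0]},
  ],
)

```text
time_s: 14.03
ee_pos: [0.4787, -0.2669, 0.1128]
eef_rot: [-1.571, 0.0, -1.203]
force: [0.2, -0.8, -2.2]
grip_width: 0.0159
```

```bash
bash sc2.sh 18
```

```text
t 14.03 board x,y mm -88.7 6.8 z 112.81 | est tip x 9.3 z 67.01 | F u,v,z -0.13 -0.81 -2.21 Mpitch 0.051 w 0.0159
14.03 pos [ 0.4787 -0.2669  0.1128] rot [-1.5709  0.     -1.2028] q6 0.627 F [ 0.17 -0.81 -2.21] M [ 0.029  0.066 -0.013] w 0.0159
14.08 pos [ 0.4787 -0.267   0.1129] rot [-1.5708  0.     -1.2029] q6 0.627 F [ 0.18  0.03 -1.95] M [-0.001  0.054  0.082] w 0.0158
```

View pics/c18.png

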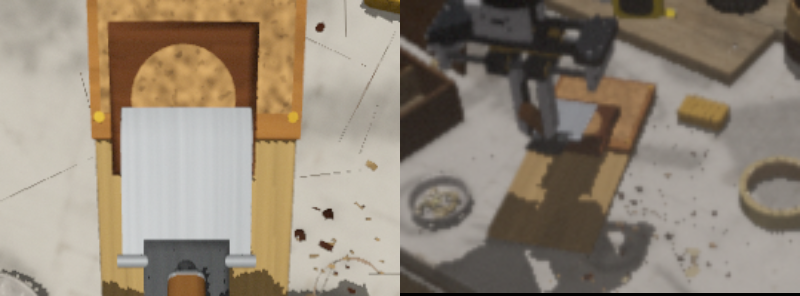

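It has toppled with the cork side up. I'll back off and look at how it lies.

Call:
step_arm(
  plan=[
    {"spin": 0, "grip": 1, "slide": [0, -0.01, -0.01]},
    {"spin": 0, "grip": 1, "slide": [0, -0.005, -0.02]},
    {"spin": 0, "grip": 1, "slide": [0, 0, -0.02]},
    {"spin": 0, "grip": 1, "slide": [0, 0, -0.02]},
    {"spin": 0, "grip": 1, "slide": [0, 0, 0]},
    {"spin": 0, "grip": 1, "slide": [0, 0, 0]},
  ],
)

```text
time_s: 14.63
ee_pos: [0.4131, -0.2925, 0.1281]
eef_rot: [-1.57, -0.0, -1.204]
force: [0.5, 0.8, -0.6]
grip_width: 0.0156
```

```bash
bash sc2.sh 19;  python3 snap.py t19 top; python3 -c "
import cv2,numpy as np
a=cv2.imread('pics/w19.png')[0:160,130:370]
cv2.imwrite('pics/a19.png',cv2.resize(a,(800,533),interpolation=cv2.INTER_CUBIC))"
```

```text
t 14.63 board x,y mm -159.1 6.5 z 128.14 | est tip x -61.1 z 82.34 | F u,v,z 0.74 0.59 -0.56 Mpitch 0.033 w 0.0156
14.63 pos [ 0.4131 -0.2925  0.1281] rot [-1.5705e+00 -4.0000e-04 -1.2043e+00] q6 0.516 F [ 0.48  0.82 -0.56] M [-0.012  0.031  0.009] w 0.0156
14.68 pos [ 0.4136 -0.2922  0.1281] rot [-1.5704e+00 -4.0000e-04 -1.2036e+00] q6 0.516 F [-0.32 -0.77 -1.16] M [-0.03   0.024 -0.003] w 0.0153
14.73 pos [ 0.4139 -0.2921  0.128 ] rot [-1.5705e+00 -3.0000e-04 -1.2030e+00] q6 0.516 F [ 0.41 -0.77 -1.81] M [-0.031  0.007  0.021] w 0.0155
```

View pics/a19.png

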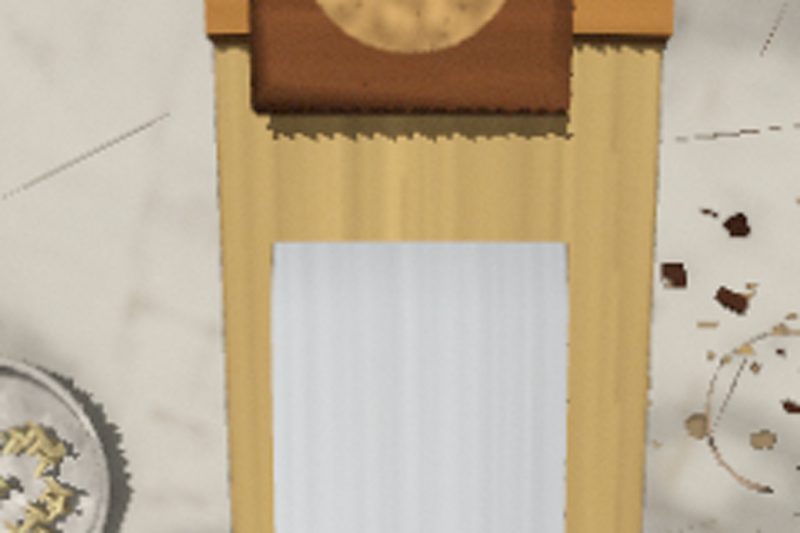

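View pics/s19b.png

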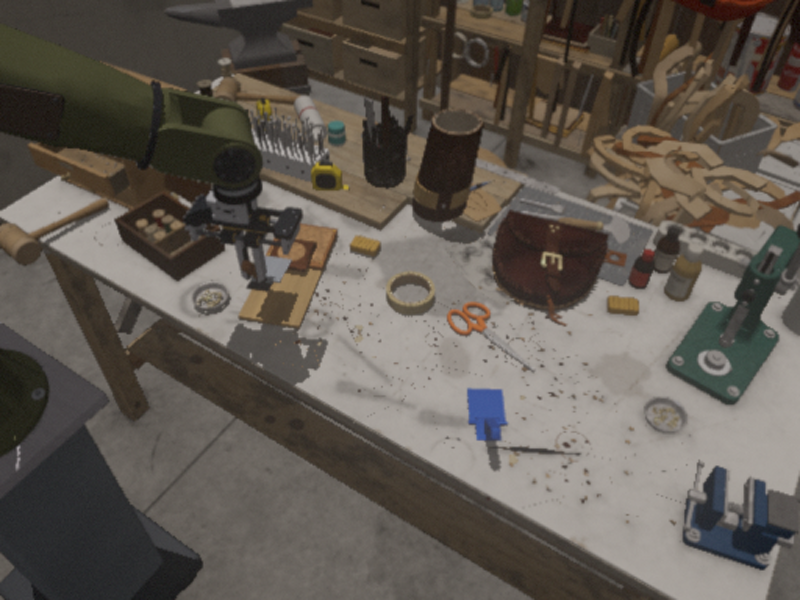

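```bash
python3 - <<'E'
from h import *
import pickle
cal=pickle.load(open("w19.pkl","rb"))
a=np.radians(21.1);u=np.array([np.cos(a),np.sin(a)]);v=np.array([-u[1],u[0]]);foot=np.array([.5639,-.2413])
s=.3
f=lambda p,z:[((q[:2]-foot)@u*1e3,(q[:2]-foot)@v*1e3) for q in onz(cal,np.array(p)*s+[130,0],z)]
print("step",f([(207,38),(672,38)],.019)); print("coaster near",f([(252,110),(570,114)],.030)); print(f([(252,110),(570,114)],.020)) 
print("board foot of step",f([(215,42),(664,42)],.010))
E
```

```text
step [(np.float64(-1.0966780706912413), np.float64(59.208870150363424)), (np.float64(-1.142682723603409), np.float64(-59.63367782760083))]
coaster near [(np.float64(-21.19884121580156), np.float64(46.57819566472579)), (np.float64(-22.318345718477893), np.float64(-32.379167880957425))]
[(np.float64(-18.8453053885108), np.float64(48.06000676266566)), (np.float64(-20.00533802826541), np.float64(-33.755759625937685))]
board foot of step [(np.float64(0.549834211582046), np.float64(58.80603169216622)), (np.float64(0.502207143341208), np.float64(-59.592380251220824))]
```

It lies on the ledge cork side up, but overhangs the step by about 20 mm. I'll nudge its edge forward with the blade front, well below the coaster's top.

Call:
step_arm(
  plan=[
    {"spin": 0, "grip": 1, "slide": [0, 0.01, 0]},
    {"spin": 0, "grip": 1, "slide": [0, 0.015, 0]},
    {"spin": 0, "grip": 1, "slide": [0, 0.015, 0]},
    {"spin": 0, "grip": 1, "slide": [0, 0.015, 0]},
    {"spin": 0, "grip": 1, "slide": [0, 0.008, 0]},
    {"spin": 0, "grip": 1, "slide": [0, 0, 0.008]},
    {"spin": 0, "grip": 1, "slide": [0, 0, 0.008]},
    {"spin": 0, "grip": 1, "slide": [0, 0, 0.008]},
    {"spin": 0, "grip": 1, "slide": [0, 0, 0.006]},
    {"spin": 0, "grip": 1, "slide": [0, 0, 0.003]},
    {"spin": 0, "grip": 1, "slide": [0, 0, 0.003]},
    {"spin": 0, "grip": 1, "slide": [0, 0, 0.003]},
    {"spin": 0, "grip": 1, "slide": [0, 0, 0.003]},
    {"spin": 0, "grip": 1, "slide": [0, 0, 0.003]},
    {"spin": 0, "grip": 1, "slide": [0, 0, 0]},
  ],
)

```text
time_s: 16.03
ee_pos: [0.4558, -0.2758, 0.0649]
eef_rot: [-1.571, -0.0, -1.203]
force: [0.1, -0.2, -0.5]
grip_width: 0.0157
```

```bash
bash sc2.sh 20
```

```text
t 16.03 board x,y mm -113.3 6.7 z 64.9 | est tip x -15.3 z 19.1 | F u,v,z 0.05 -0.26 -0.47 Mpitch -0.006 w 0.0157
16.03 pos [ 0.4558 -0.2758  0.0649] rot [-1.5707e+00 -1.0000e-04 -1.2028e+00] q6 0.59 F [ 0.14 -0.23 -0.47] M [ 0.041  0.009 -0.025] w 0.0157
16.08 pos [ 0.4556 -0.2759  0.0648] rot [-1.5707 -0.     -1.2028] q6 0.589 F [ 0.44  0.2  -1.41] M [ 0.002 -0.003 -0.05 ] w 0.0155
```

View pics/c20.png

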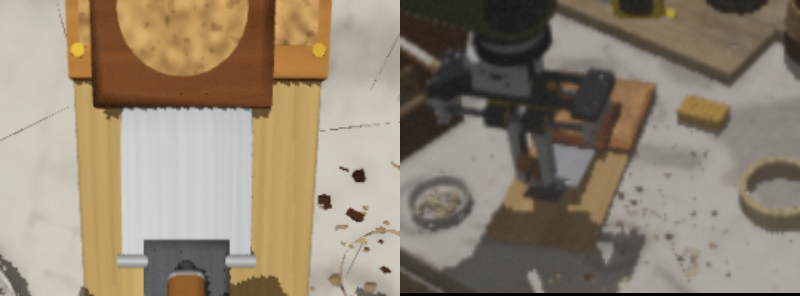

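Call:
step_arm(
  plan=[
    {"spin": 0, "grip": 1, "slide": [0, 0, 0.0025]},
    {"spin": 0, "grip": 1, "slide": [0, 0, 0.0025]},
    {"spin": 0, "grip": 1, "slide": [0, 0, 0.0025]},
    {"spin": 0, "grip": 1, "slide": [0, 0, 0.0025]},
    {"spin": 0, "grip": 1, "slide": [0, 0, 0.0025]},
    {"spin": 0, "grip": 1, "slide": [0, 0, 0.0025]},
    {"spin": 0, "grip": 1, "slide": [0, 0, 0.0025]},
    {"spin": 0, "grip": 1, "slide": [0, 0, 0.0025]},
    {"spin": 0, "grip": 1, "slide": [0, 0, 0.0025]},
    {"spin": 0, "grip": 1, "slide": [0, 0, 0]},
  ],
)

```text
time_s: 16.97
ee_pos: [0.4768, -0.2677, 0.0649]
eef_rot: [-1.571, -0.0, -1.203]
force: [-0.7, 0.2, -2.3]
grip_width: 0.0155
```

```bash
bash sc2.sh 21
```

```text
t 16.97 board x,y mm -90.7 6.8 z 64.86 | est tip x 7.3 z 19.06 | F u,v,z -0.58 0.44 -2.28 Mpitch 0.084 w 0.0155
16.97 pos [ 0.4768 -0.2677  0.0649] rot [-1.5706e+00 -1.0000e-04 -1.2026e+00] q6 0.624 F [-0.7   0.2  -2.28] M [-0.024  0.081 -0.045] w 0.0155
17.02 pos [ 0.4766 -0.2677  0.0648] rot [-1.5707e+00 -1.0000e-04 -1.2027e+00] q6 0.624 F [-0.91 -0.86 -1.73] M [-0.038  0.027 -0.042] w 0.0157
```

View pics/c21.png

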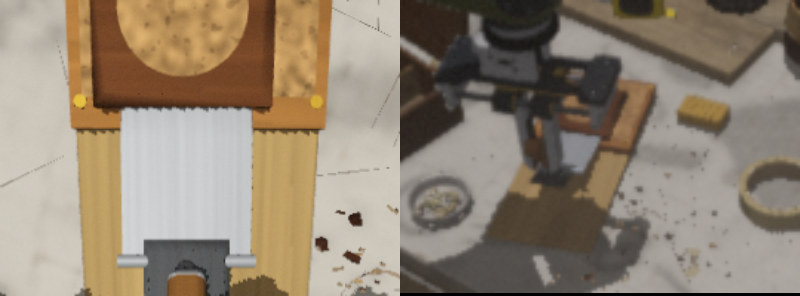

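The coaster is now entirely on the ledge. I'll retreat, lift and return to the clear spot on the bench where the spatula started.

Call:
step_arm(
  plan=[
    {"spin": 0, "grip": 1, "slide": [0, 0, -0.01]},
    {"spin": 0, "grip": 1, "slide": [0, 0, -0.02]},
    {"spin": 0, "grip": 1, "slide": [0, -0.015, -0.02]},
    {"spin": 0, "grip": 1, "slide": [0, -0.025, -0.01]},
    {"spin": 0, "grip": 1, "slide": [0, -0.02, 0]},
    {"spin": 0, "grip": 1, "slide": [0.022, 0, 0.002]},
    {"spin": 0, "grip": 1, "slide": [0.022, 0, 0.002]},
    {"spin": 0, "grip": 1, "slide": [0.022, 0, 0.002]},
    {"spin": 0, "grip": 1, "slide": [0.022, 0, 0.002]},
    {"spin": 0, "grip": 1, "slide": [0.022, 0, 0.002]},
    {"spin": 0, "grip": 1, "slide": [0.022, 0, 0.002]},
    {"spin": 0, "grip": 1, "slide": [0.022, 0, 0.002]},
    {"spin": 0, "grip": 1, "slide": [0.022, 0, 0.002]},
    {"spin": 0, "grip": 1, "slide": [0.024, 0, 0.001]},
    {"spin": -5.7, "grip": 1, "slide": [0, 0, 0]},
    {"spin": -5.7, "grip": 1, "slide": [0, 0, 0]},
    {"spin": -5.7, "grip": 1, "slide": [0, 0, 0]},
    {"spin": -5.8, "grip": 1, "slide": [0, 0, 0]},
    {"spin": 0, "grip": 1, "slide": [0, 0, 0]},
  ],
)

```text
time_s: 18.65
ee_pos: [0.5074, -0.4702, 0.1246]
eef_rot: [-1.571, 0.001, -0.799]
force: [-0.7, 1.1, -1.2]
grip_width: 0.0157
```

```bash
python3 snap.py w22; python3 snap.py t22 top; python3 -c "
import cv2
im=cv2.imread('pics/t22.png')[140:260,140:290]
cv2.imwrite('pics/t22c.png',cv2.resize(im,None,fx=5,fy=5,interpolation=cv2.INTER_CUBIC))"
```

```text
18.65 pos [ 0.5074 -0.4702  0.1246] rot [-1.5709e+00  5.0000e-04 -7.9880e-01] q6 -0.001 F [-0.71  1.12 -1.23] M [-0.1   -0.01   0.035] w 0.0157
18.7 pos [ 0.5075 -0.4702  0.1247] rot [-1.5708e+00  3.0000e-04 -8.0510e-01] q6 0.005 F [-0.26 -0.68 -1.  ] M [-0.017  0.035  0.019] w 0.0158
```

View pics/w22b.png

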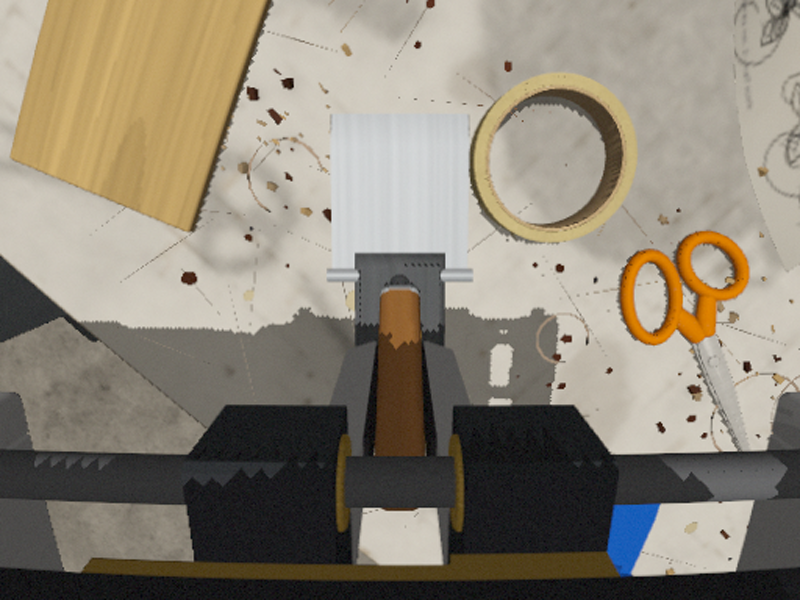

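View pics/t22c.png

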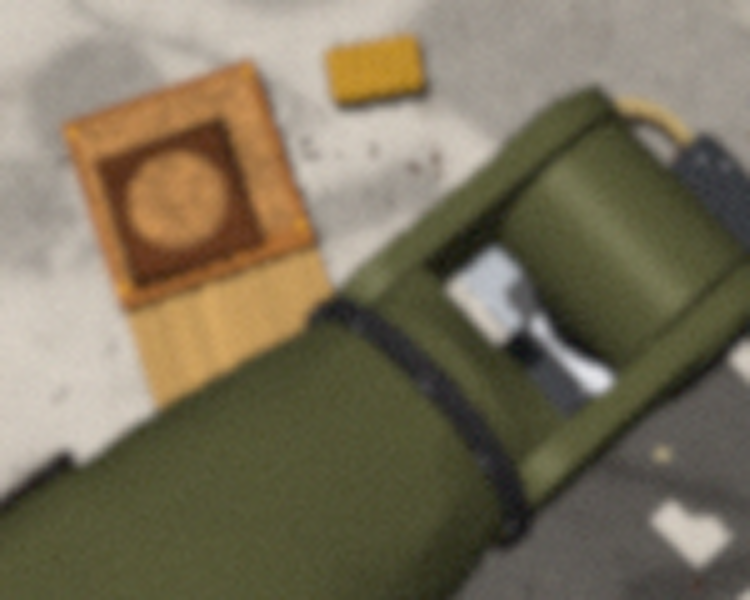

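The top view shows the coaster lying wholly on the ledge, cork up. Now I'll lower the spatula with a loosened grip so that it swings back flat.

Call:
step_arm(
  plan=[
    {"spin": 0, "grip": 1, "slide": [0, 0.02, 0]},
    {"spin": 0, "grip": 1, "slide": [0, 0.02, 0]},
    {"spin": 0, "grip": 1, "slide": [0, 0.02, 0]},
    {"spin": 0, "grip": 1, "slide": [0, 0.014, 0]},
    {"spin": 0, "grip": 1, "slide": [0, 0.004, 0]},
    {"spin": 0, "grip": 1, "slide": [0, 0, 0]},
  ],
)

```text
time_s: 19.25
ee_pos: [0.5078, -0.4697, 0.0459]
eef_rot: [-1.571, 0.002, -0.805]
force: [-0.6, 0.1, -1.6]
grip_width: 0.0159
```

Call:
step_arm(
  plan=[
    {"spin": 0, "grip": 1, "slide": [0, 0, 0]},
    {"spin": 0, "grip": 1, "slide": [0, 0, 0]},
    {"spin": 0, "grip": 1, "slide": [0, 0.002, 0]},
    {"spin": 0, "grip": 1, "slide": [0, 0.002, 0]},
    {"spin": 0, "grip": 1, "slide": [0, 0.002, 0]},
    {"spin": 0, "grip": 1, "slide": [0, 0.002, 0]},
    {"spin": 0, "grip": 1, "slide": [0, 0.002, 0]},
    {"spin": 0, "grip": 1, "slide": [0, 0.002, 0]},
    {"spin": 0, "grip": 1, "slide": [0, 0.002, 0]},
    {"spin": 0, "grip": 1, "slide": [0, 0.002, 0]},
    {"spin": 0, "grip": 1, "slide": [0, 0.001, 0]},
    {"spin": 0, "grip": 1, "slide": [0, 0, 0]},
  ],
  force=3,
)

```text
time_s: 20.25
ee_pos: [0.5081, -0.47, 0.0297]
eef_rot: [-1.571, 0.0, -0.803]
force: [0.2, -0.4, -1.6]
grip_width: 0.016
```

```bash
python3 snap.py w23;python3 st.py
```

```text
20.25 pos [ 0.5081 -0.47    0.0297] rot [-1.5709  0.     -0.8033] q6 0.004 F [ 0.25 -0.36 -1.59] M [-0.128  0.033 -0.037] w 0.016
t 20.3 board x,y mm -134.2 -193.2 z 29.71 | est tip x -36.2 z -16.09 | F u,v,z 0.01 1.01 -0.57 Mpitch 0.112 w 0.0157
```

View pics/w23b.png

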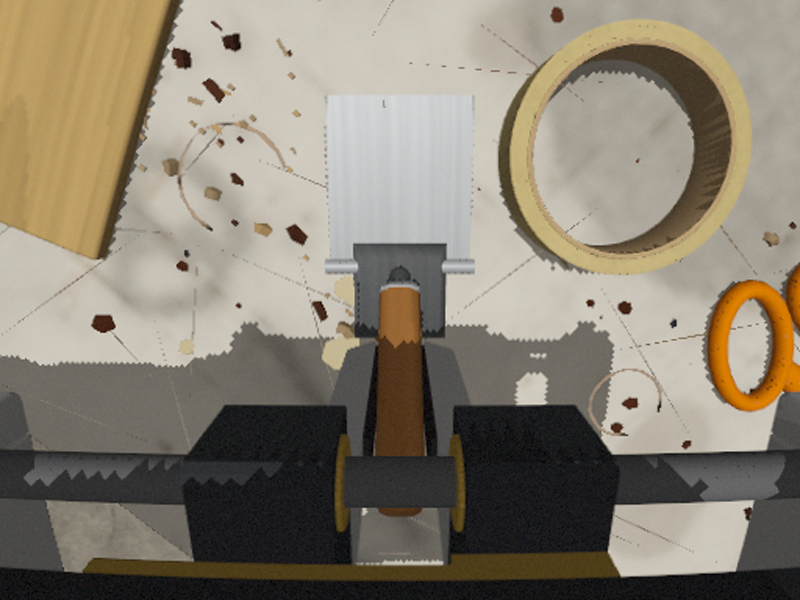

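Call:
step_arm(
  plan=[
    {"spin": 0, "grip": 1, "slide": [0, 0.001, 0]},
    {"spin": 0, "grip": 1, "slide": [0, 0.001, 0]},
    {"spin": 0, "grip": 1, "slide": [0, 0.001, 0]},
    {"spin": 0, "grip": 1, "slide": [0, 0.0005, 0]},
    {"spin": 0, "grip": 1, "slide": [0, 0, 0]},
    {"spin": 0, "grip": 1, "slide": [0, 0, 0]},
  ],
)

```text
time_s: 20.8
ee_pos: [0.5084, -0.47, 0.0265]
eef_rot: [-1.571, -0.001, -0.803]
force: [-0.7, -0.6, 2.4]
grip_width: 0.0162
```

```bash
python3 snap.py w24;python3 st.py
```

```text
20.8 pos [ 0.5084 -0.47    0.0265] rot [-1.5707e+00 -5.0000e-04 -8.0320e-01] q6 0.004 F [-0.73 -0.57  2.37] M [-0.21   0.105  0.018] w 0.0162
t 20.85 board x,y mm -134.1 -193.4 z 26.54 | est tip x -36.1 z -19.26 | F u,v,z -0.07 -1.78 3.81 Mpitch 0.1 w 0.0159
```

View pics/w24b.png

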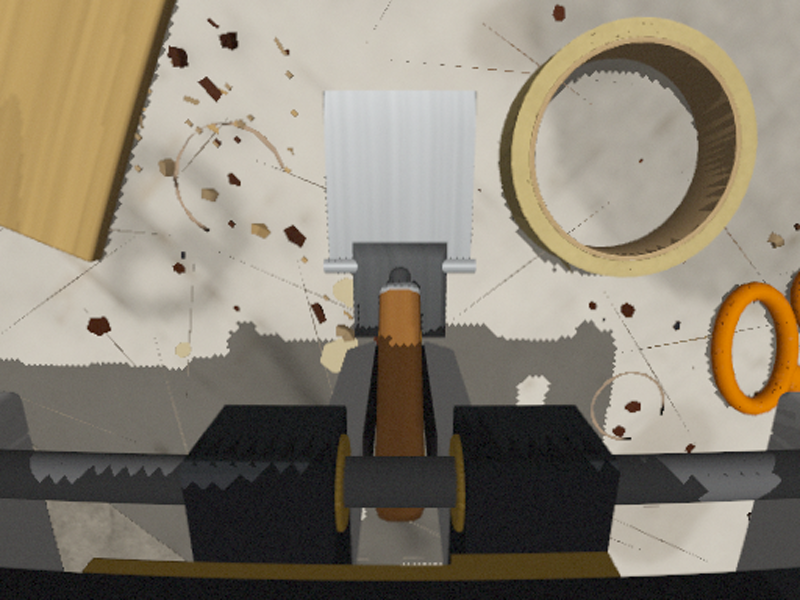

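The bolster is on the bench and flat again. I'll open and withdraw.

Call:
step_arm(
  plan=[
    {"spin": 0, "grip": -0.4, "slide": [0, 0, 0]},
    {"spin": 0, "grip": -0.4, "slide": [0, 0, 0]},
    {"spin": 0, "grip": -0.4, "slide": [0, 0, 0]},
    {"spin": 0, "grip": -0.4, "slide": [0, 0, 0]},
    {"spin": 0, "grip": -0.4, "slide": [0, 0, 0]},
    {"spin": 0, "grip": -0.4, "slide": [0, 0, 0]},
    {"spin": 0, "grip": -0.4, "slide": [0, 0, 0]},
    {"spin": 0, "grip": -0.4, "slide": [0, 0, 0]},
    {"spin": 0, "grip": -0.4, "slide": [0, -0.01, 0]},
    {"spin": 0, "grip": -0.4, "slide": [0, -0.02, 0]},
    {"spin": 0, "grip": -0.4, "slide": [0, -0.03, 0]},
    {"spin": 0, "grip": -0.4, "slide": [0, -0.03, 0]},
    {"spin": 0, "grip": -0.4, "slide": [0, -0.03, 0]},
    {"spin": 0, "grip": -0.4, "slide": [0, -0.03, 0]},
    {"spin": 0, "grip": -0.4, "slide": [0, -0.03, 0]},
    {"spin": 0, "grip": -0.4, "slide": [0, 0, -0.03]},
    {"spin": 0, "grip": -0.4, "slide": [0, 0, -0.03]},
    {"spin": 0, "grip": -0.4, "slide": [0, 0, -0.03]},
    {"spin": 0, "grip": -0.4, "slide": [0, 0, -0.03]},
    {"spin": 0, "grip": -0.4, "slide": [0, 0, 0]},
  ],
)

```text
time_s: 22.52
ee_pos: [0.4179, -0.5565, 0.2071]
eef_rot: [-1.572, -0.001, -0.808]
force: [-0.2, -0.3, -0.7]
grip_width: 0.0656
```

```bash
python3 snap.py w25; python3 snap.py t25 top; python3 snap.py s25 scene; python3 -c "
import cv2
im=cv2.imread('pics/t25.png')[140:260,140:290]
cv2.imwrite('pics/t25c.png',cv2.resize(im,None,fx=5,fy=5,interpolation=cv2.INTER_CUBIC))"
```

```text
22.52 pos [ 0.4179 -0.5565  0.2071] rot [-1.5718e+00 -5.0000e-04 -8.0760e-01] q6 -0.171 F [-0.19 -0.35 -0.72] M [-0.024  0.026  0.023] w 0.0656
22.57 pos [ 0.4198 -0.5549  0.2071] rot [-1.5711e+00 -5.0000e-04 -8.0660e-01] q6 -0.169 F [ 0.18  0.89 -0.74] M [-0.018 -0.006  0.024] w 0.0657
22.62 pos [ 0.4212 -0.5537  0.207 ] rot [-1.5707e+00 -5.0000e-04 -8.0490e-01] q6 -0.168 F [-0.04  0.16 -1.  ] M [ 0.003 -0.019 -0.009] w 0.0659
```

View pics/w25b.png

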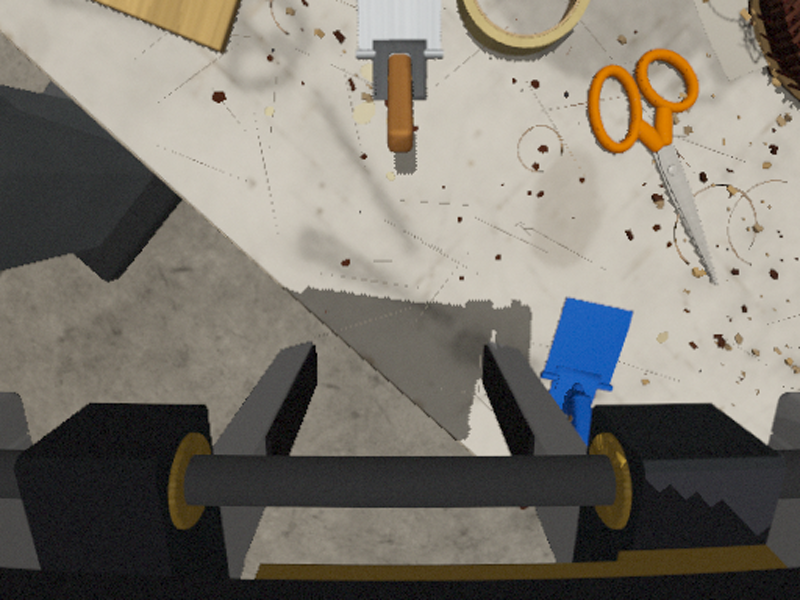

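View pics/t25c.png

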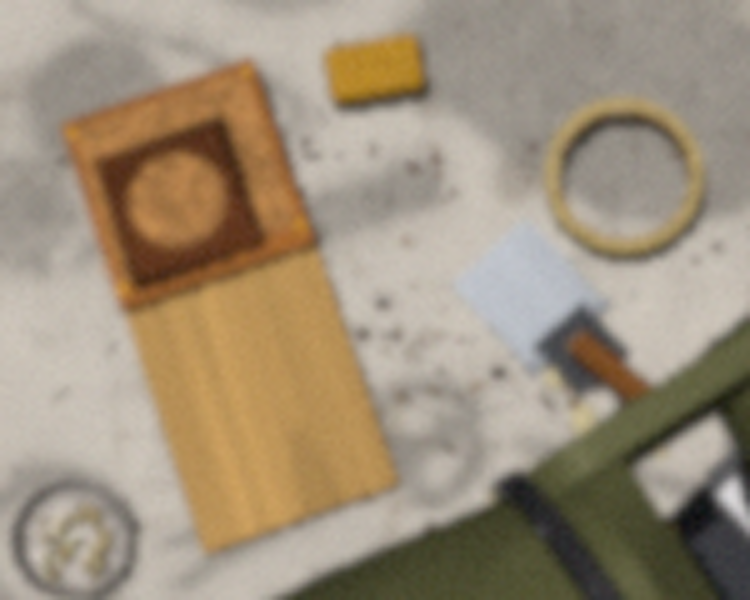

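View pics/s25b.png

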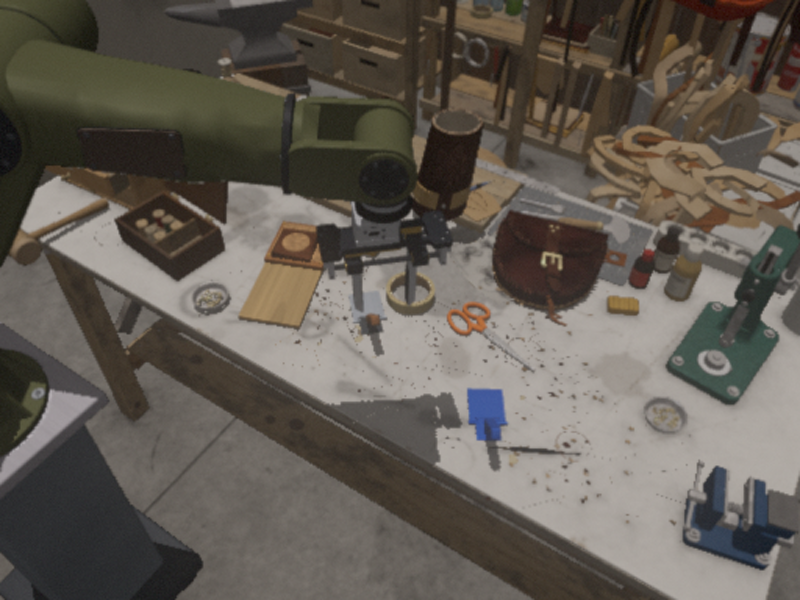

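The spatula stands flat and clear of the board. The coaster lies on the ledge cork up, the wax, roll and dish are where they were, and the gripper is free. I'll hand it in.

```bash
python3 -c "
from station import hand_in,get_obs
print(get_obs()['joint_vel'].round(3)); print(hand_in())"
```

```text
[ 0.024  0.001  0.003 -0.002 -0.004  0.   ]
the job is handed in; nothing more can be done
None
```

The job is handed in: the coaster lies flat, cork side up, wholly on the raised ledge. The spatula is back on the bench about where it started, clear of the board and released. It took about 23 s.

**How it went:**
- **Grip:** I let the spatula droop nose-down about 0.15–0.19 rad in a loose grip, then held it firmly, so that only the blade's front edge met the bed.
- **Under the coaster:** I felt the bed at about 2 N, pushed the coaster back against the step and ran the blade about 18 mm under it.
- **Over the step:** I lifted the tip in an arc, and the coaster went past upright and fell over.
- **Laying down:** I lowered the spatula with a loosened grip until it was flat, with about 4–5 N on the bench just before release.

**Last checks:** The final top view shows the coaster within the ledge outline and the wax, tape roll and dish unmoved. The gripper touched only the spatula's handle.

**What did not go as expected:**
- The coaster first landed overhanging the step by about 20 mm, so I nudged its edge about 27 mm further with the blade front.
- The bed was felt about 4–5 mm lower than the camera fit of the blade's tilt predicted. I went by touch.
- Spatula flatness was judged from the pictures, not measured.

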